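Re-hang a bead sample board on the next rail

ROBOT

A 6-joint arm with a two-finger parallel gripper is mounted at the origin on the work surface. World frame = base frame: x ahead of the robot, y to its left, z up, the work surface at z = 0. Lengths are in m, angles in rad, forces in N, time in s.
With the tool pointing down it reaches from about 0.25 to 0.8 m from the base axis. Payload 8.5 kg.
Tool frame: the origin (TCP) lies midway between the tips of the shut fingers; the grasp point (between the pads) lies 19 mm behind it (arm.tcp_to_grasp is the distance from the TCP to the grasp point, in m); z points along the fingers, y is the line along which they close (so a half turn about z gives the same grasp; the last joint's range is limited). The gripper opens to 85 mm and grips with 20 to 120 N. Pads are 22 mm wide; open, the fingers measure 114 mm over their backs; the gripper's body (76 mm by 85 mm) begins 54 mm behind the grasp point. The pads swing forward as they close: fully open they stand 13 mm farther back than shut.
Start: joints at [1.179, 0.238, -0.013, 1.319, 0, 1.571], TCP at [0.2, 0.485, 0.231] pointing down, gripper open.
Joint ranges: [-2.66, 2.66], [-1.03, 1.9], [-1.14, 1.46], [-1.82, 2.27], [-1.45, 1.34], [-3.14, 3.14]. Speed limits (rad/s): [2.22, 2.22, 2.79, 3.14, 3.14, 3.14].

INTERFACE

Orientations are given as a unit quaternion [x, y, z, w].
In Python, from plant import arm, vision, nets gives the robot as it stands. The module is installed in compiled form; this text tells all that it offers.
- The arm moves only by the tool servo_tool, never from a script. Its argument "rows" is a list of rows, each an object of numbers: "x", "y", "z": the shift along the tool's x, y, z in units of 30 mm (1.0 is 30 mm); "roll": the turn about the tool's z in units of 6 degrees (1.0 is 6 degrees). A call has 1 to 12 rows; each row shifts and turns the commanded pose from where the row before left it, along the tool's axes as they then stand; what a row does not reach is not made up. A row lasts 1/10 s, in which the tool goes at most 50 mm and 8.59 degrees, less where a joint would pass 70% of its speed; a pose out of reach is approached as far as the arm can. A call is refused whole if a number of a shift passes 1 or a number of a turn 1, either way. A call with a gripper value outside its range is refused whole. "hand" is the opening, from 0 (shut) to 1 (fully open), set as the call begins (left out, the last holds). The fingers move at their own pace and stop on an object; "grip_force" is the grip in N (left out, the last holds). Time passes only in rows, so rows that do not move let the fingers close. It gives the time, the measured TCP pose, the force, the opening and the grip force at its end, in the units of the state.
- arm.read_state(): the state, without advancing time (a new reading comes with each control period).
- vision.grab_frame(name): name is "scene" or "top"; returns a dict with "image" (420x560x3 uint8, blue, green, red), "mtx" (3x3 intrinsics, pixels), "R" (3x3) and "t" (3): a world point X has camera coordinates R X + t. Camera axes: x right, y down, z forward; pixel columns grow to the right and rows downward; lengths in m; the calibration is good to about 2 mm. A picture is of the moment at which its call begins. There is no depth.
- arm.close_job(): hands the job in; it is judged then, once.
Trained networks look in a picture, given as the dict that the camera call returned (one of the last four; its "shot" number tells which), for a name from the list of things; names that differ only in an ending like _2 or _b are one class to them, and where a whole thing is asked for, a point or a joint stands for the part that bears it (a point fixed in the world has none). Each returns a list of dicts, best first, with "confidence" (0 to 1); they miss things now and then, are a little off and sometimes report something else, mostly with a low value. They report only what shows in the picture. A call takes as long as a camera call. They do not tell look-alikes from the thing itself.
- nets.outline_of(picture, label): "region" (420x560 bool, what is visible of it) and "point" ([row, column] in pixels, amid what is visible of it).
- nets.mark_of(picture, label): "point" ([row, column] in pixels: a listed point, or the origin of a listed thing).
The state is a dict: "t": time; "joint_positions": joint angles; "joint_vel": joint speeds; "joint_torque": joint torques, N m; "position": TCP position; "eef_rot": TCP orientation; "ft_force": force on the tool from outside, world axes, zero at the start; "moment": the same for the moment, N m; "opening": opening from 0.0 (shut) to 1.0 (fully open); "grasp_force": force on a finger pad.
Only numpy, scipy, OpenCV 4.12 (cv2) and the standard library are available. Lean on these libraries where they do the work, as an engineer would, in place of code of your own. Each camera call takes 0.05 s, during which the arm holds its last target. There are 200 camera calls.

TASK

The wide bead sample board hangs at the front of the rail on one of the two wire-grid counter racks. Lift it off over the rail's turned-up end, thread its hole onto the empty rail of the other rack (which may stand a little skew), and gently slide it all the way back until it hangs straight down against the grid. Leave the narrow board hanging on its rail and do not disturb the other things on the table.

Things in the scene. Friction and masses are not known exactly. Their poses are not given: they have to be found in the camera images.
- board: wide plywood sample board to be moved: 62 mm wide, 8 thick, 130 tall, about 120 g; three half-beads up to 12 mm proud on its front (-x) face, z = 6 to 80. Origin: middle of its lower edge; z up the board, y across its width, x through its thickness (front face towards the robot as it hangs). Held by its side edges it can swivel in the fingers when pushed
- board_hole (a point): centre of the wide board's round 24 mm hole, 106 mm above its lower edge (24 mm below its top), at mid-thickness. When it hangs on a rail, the hole centre is 8.5 mm below the rail's axis
- small_board: narrow plywood board hanging behind the wide one, close to the grid; stays there. 40 mm wide, 6 thick, 95 tall. Origin: middle of its lower edge, axes as the wide board's; its 24 mm hole is 73 mm up
- rack_full: counter rack with both boards, fixed: wooden foot 125 x 150 x 14 mm, upright open grid of 5 mm steel wires, 150 wide. Origin at table level below the grid's front plane (x = 0), mid width; x into the grid, -x out towards the robot, z up. A clear 6 mm shelf, 150 wide, at x = -35 to +12, underside at z = 315, with jars at its ends up to z = 371, keeps a hand from coming straight down from above
- rack_empty: counter rack of exactly the same build, frame and sizes as rack_full (clear shelf overhead too), but with an empty rail: where the wide board goes. One jar on its shelf instead of two
- rack_full_root (a point): where the loaded rail leaves the grid (rack frame x = 0, y = 0, z = 195 mm). The rail is a 7 mm steel rod, level and straight out (-x) for 80 mm, then bent up at 45 degrees to the centre of a 10 mm end ball at x = -92, z = 207: this turned-up end is its end stop. Like any clip-on hook it swivels a little sideways about a vertical axis here, stiffly (1 N at the ball)
- rack_empty_root (a point): where the empty rail leaves the grid (rack frame x = 0, y = 0, z = 195 mm). Same rail as the loaded one, but it may stand skew: swivelled sideways about the vertical axis here by up to 9 degrees either way (its end ball up to 14 mm to one side of y = 0), and it stays as it is left. Which way is not given: look or feel for it
- bowl: bystander: round white dish of beads, 160 mm across, 36 high; origin at the centre of its underside
- pendant: bystander: round flat blue pendant, 62 mm across, 9 thick, lying on the table; origin at the centre of its underside
- glue: bystander: glue bottle, 38 mm across, 95 high; origin at the centre of its underside
- jar: bystander: amber glass jar, 54 mm across, 60 high; origin at the centre of its underside
- brush: bystander: paint brush lying on the table, 170 mm long
- tin: bystander: plain closed aluminium tin, 75 x 55 x 45 mm; origin at the centre of its underside
There are look-alikes about, which are no part of the job. Leave any red look-alike of the board alone.

How it is judged:
On the way, in this order (a step that is already met when the one before it is completed fails the run):
1. the wide board has come off its rail: its hole is at least 8 mm in front of the end ball's centre (x of board_hole in the frame of rack_full below -0.1 m), for 0.1 s.
2. the wide board's hole is on the empty rail, behind the turned-up end (x of board_hole in the frame of rack_empty between -0.08 and 0 m and y of board_hole in the frame of rack_empty between -0.018 and 0.018 m and z of board_hole in the frame of rack_empty between 0.178 and 0.209 m and angle between the x axis of board and the x axis of rack_empty, either way round below 0.5 rad), for 0.2 s.
At the end, for the whole second after the job is handed in: the wide board hangs by its hole on the empty rail, let go, at rest, upright within 7 degrees, its hole centre within 8 mm of the grid front (4 mm when touching); the narrow board is within 20 mm of where it hung, the bystanders within 30 mm of where they stood (x of board_hole in the frame of rack_empty between -0.008 and 0.004 m and y of board_hole in the frame of rack_empty between -0.018 and 0.018 m and z of board_hole in the frame of rack_empty between 0.178 and 0.209 m and angle between the x axis of board and the x axis of rack_empty, either way round below 0.5 rad and angle between board's own z axis and vertical below 0.12 rad and linear speed of board below 0.03 m/s and angular speed of board below 0.3 rad/s and distance of small_board from where it was at the start of the episode below 0.02 m and distance of each of bowl, pendant, glue, jar, brush, tin from where it was at the start of the episode below 0.03 m).
It fails at once if the wide board or the fingers press on a rack with more than 25 N (contact force between any of board, the fingers and rack_full above 25 N or contact force between any of board, the fingers and rack_empty above 25 N).
It fails at once if the narrow board is pushed, dragged or knocked off (moved more than 30 mm) (distance of small_board from where it was at the start of the episode above 0.03 m).
It fails at once if a bystander is shoved more than 40 mm or tipped over (distance of any of bowl, pendant, glue, jar, brush, tin from where it was at the start of the episode above 0.04 m or angle between any of bowl, pendant, glue, jar, tin's own z axis and vertical above 0.5 rad).
It also fails if it takes over 70 s, if anything falls off the work surface, if the arm or the gripper's body presses on something with over 40 N, if the wrist force passes 120 N, or if a joint passes its speed limit or range.

## Working session

There is one attempt and no reset: what is moved stays moved. The work goes in short steps, Python scripts to look and compute and a tool call to move; the robot and the scene stay as the last step left them, time stands still between calls to the robot, and variables do not carry over. Pictures are saved under pics/ and viewed, at most 10 in all, crops included, and the job is handed in when it is done.

Besides the shell and the picture viewer there is one more tool, called after "Emit:" as name(argument=value, ...) on one line, values as JSON. servo_tool: Moves the arm, as the interface text tells. Its arguments: {"type":"object","properties":{"rows":{"type":"array"},"hand":{"type":"number"},"grip_force":{"type":"number"}},"required":["rows"]}

```bash
mkdir -p pics; cat > h.py <<'E'
import numpy as np, cv2
from plant import arm, vision, nets
def tri(obs):
    A=[];b=[]
    for f,(r,c) in obs:
        P=f["mtx"]@np.c_[f["R"],f["t"]]
        for row in (c*P[2]-P[0], r*P[2]-P[1]): A.append(row[:3]/np.linalg.norm(row[:3])); b.append(-row[3]/np.linalg.norm(row[:3]))
    X=np.linalg.lstsq(np.array(A),np.array(b),rcond=None); return X[0], X[1]
def proj(f,X):
    p=f["mtx"]@(f["R"]@np.asarray(X,float)+np.asarray(f["t"]).ravel()); return p[:2]/p[2]
def ray(f,rc,axis,val):
    # point on pixel ray where world[axis]=val
    R=np.array(f["R"]);t=np.array(f["t"]).ravel();C=-R.T@t
    d=R.T@np.linalg.inv(f["mtx"])@np.array([rc[1],rc[0],1.]); return C+d*(val-C[axis])/d[axis]
E
cat > m.py <<'E'
from h import *
np.set_printoptions(precision=4,suppress=True)
s=arm.read_state(); print(s)
F={n:vision.grab_frame(n) for n in("scene","top")}
for n,f in F.items():
    cv2.imwrite(f"pics/{n}0.png",f["image"]); print(n,f["mtx"].tolist(),-np.array(f["R"]).T@np.array(f["t"]).ravel()); print(np.array(f["R"]))
import pickle; pickle.dump(F,open("F0.pkl","wb"))
for l in "board board_hole small_board rack_full rack_empty rack_full_root rack_empty_root bowl pendant glue jar brush tin".split():
    o={n:nets.mark_of(f,l) for n,f in F.items()}
    for n in o: print(l,n,[(round(d["confidence"],2),np.round(d["point"],1).tolist()) for d in o[n][:3]])
    if o["scene"] and o["top"]:
        print("   tri",*tri([(F[n],o[n][0]["point"]) for n in o]))
E
python3 m.py
```

```text
{'t': 0.0, 'joint_positions': array([ 1.179 ,  0.2387, -0.0143,  1.3192,  0.    ,  1.5708]), 'joint_vel': array([-0.001 ,  0.0007,  0.0011, -0.0001,  0.0009,  0.0007]), 'joint_torque': array([  0.0011, -53.8782,  34.6441,   0.0181,   0.0001,   0.    ]), 'position': array([0.2003, 0.4848, 0.2307]), 'eef_rot': array([ 0.1946,  0.9809, -0.0007, -0.0001]), 'ft_force': array([-0.4108, -0.0357,  0.3328]), 'moment': array([-0.0057,  0.0381, -0.0373]), 'grasp_force': 0.0, 'opening': 0.9998495452392803}
scene [[505.2215755037689, 0.0, 284.36592591701276], [0.0, 505.2215755037689, 208.7777669964756], [0.0, 0.0, 1.0]] [ 1.2549 -0.6387  0.8887]
[[ 0.6388  0.7694 -0.0055]
 [ 0.473  -0.3984 -0.7858]
 [-0.6068  0.4993 -0.6184]]
top [[494.11598046175556, 0.0, 277.8679586817915], [0.0, 494.11598046175556, 222.14073865731854], [0.0, 0.0, 1.0]] [ 0.3346 -0.0057  1.4538]
[[ 0.015  -0.9999 -0.0002]
 [-0.9887 -0.0149 -0.1493]
 [ 0.1492  0.0024 -0.9888]]
board scene [(0.94, [268.9, 264.2]), (0.79, [264.9, 169.8]), (0.75, [343.5, 227.0])]
board top [(0.89, [278.1, 418.2]), (0.82, [196.7, 330.4]), (0.7, [285
[... 1143 characters left out ...]
pendant scene [(0.65, [201.6, 344.9]), (0.39, [269.6, 266.1])]
pendant top [(0.67, [248.6, 195.0]), (0.34, [176.8, 335.9])]
   tri [ 0.4696  0.2391 -0.0019] [0.]
glue scene [(0.68, [254.4, 296.3])]
glue top [(0.63, [220.6, 280.9]), (0.52, [256.7, 349.2])]
   tri [ 0.5544 -0.0161  0.0048] [0.0001]
jar scene [(0.72, [213.4, 419.7]), (0.35, [250.5, 376.5])]
jar top [(0.86, [188.0, 156.2]), (0.71, [221.3, 279.8]), (0.52, [271.9, 284.7])]
   tri [0.6476 0.36   0.002 ] [0.0001]
brush scene [(0.74, [272.6, 213.5])]
brush top [(0.67, [258.6, 350.6])]
   tri [ 0.4525 -0.2149 -0.011 ] [0.0001]
tin scene [(0.77, [337.8, 170.3])]
tin top [(0.75, [217.5, 406.1])]
   tri [ 0.5716 -0.39   -0.003 ] [0.0001]
```

```bash
python3 - <<'E'
import pickle,cv2
F=pickle.load(open("F0.pkl","rb"))
cv2.imwrite("pics/s0c.png",cv2.resize(F["scene"]["image"][100:370,130:490],None,fx=2.2,fy=2.2,interpolation=cv2.INTER_CUBIC))
cv2.imwrite("pics/t0c.png",cv2.resize(F["top"]["image"][110:320,140:450],None,fx=2.5,fy=2.5,interpolation=cv2.INTER_CUBIC))
E
```

```text
(no output)
```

View pics/s0c.png

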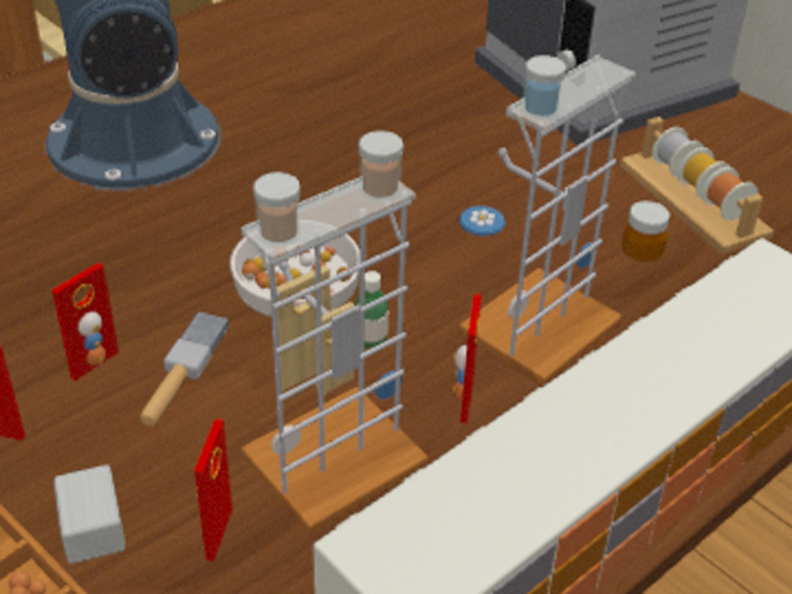

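View pics/t0c.png

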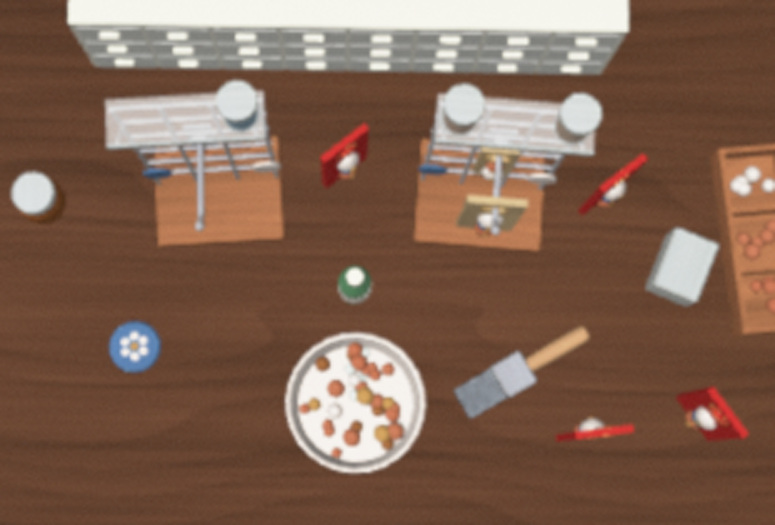

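The scene view shows both racks from behind: the loaded one at left (wide board near crop (300,340), narrow one behind it) and the empty one at right with its ball at crop (503,153). The top view shows the wide board at crop (492,212) and the empty rail running from (200,145) to the ball at (199,224). The red boards are look-alikes.

```bash
python3 - <<'E'
import pickle,cv2,numpy as np
F=pickle.load(open("F0.pkl","rb"))
t=F["top"]["image"]; s=F["scene"]["image"]
a=cv2.resize(t[140:215,180:255],(400,400),interpolation=cv2.INTER_CUBIC)   # empty, x5.333
b=cv2.resize(t[140:215,300:375],(400,400),interpolation=cv2.INTER_CUBIC)
cv2.imwrite("pics/tz.png",np.hstack([a,b]))
a=cv2.resize(s[155:265,345:445],(400,440),interpolation=cv2.INTER_CUBIC)  # x4
b=cv2.resize(s[205:315,235:335],(400,440),interpolation=cv2.INTER_CUBIC)
cv2.imwrite("pics/sz.png",np.hstack([a,b]))
E
```

```text
(no output)
```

View pics/tz.png

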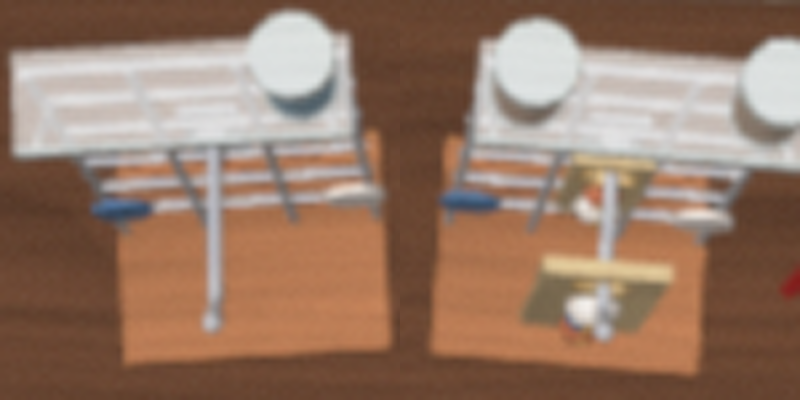

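View pics/sz.png

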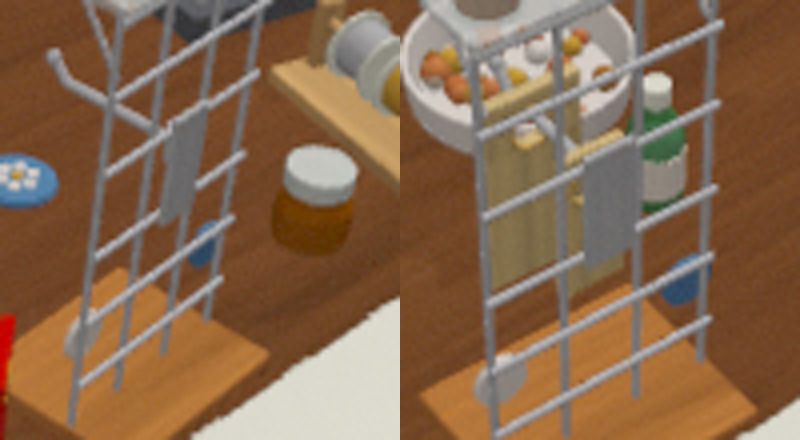

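View pics/top0.png

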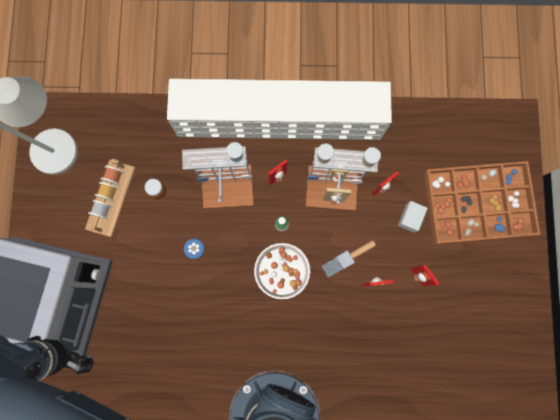

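```bash
python3 - <<'E'
from h import *; import pickle
np.set_printoptions(precision=4,suppress=True)
F=pickle.load(open("F0.pkl","rb")); T,S=F["top"],F["scene"]
s=400/75
te=lambda u,v:(140+(v+.5)/s-.5,180+(u+.5)/s-.5)
tf=lambda u,v:(140+(v+.5)/s-.5,300+(u-400+.5)/s-.5)
se=lambda u,v:(155+(v+.5)/4-.5,345+(u+.5)/4-.5)
sf=lambda u,v:(205+(v+.5)/4-.5,235+(u-400+.5)/4-.5)
print("ball E tri",*tri([(T,te(212,322)),(S,se(54,57))]))
print("ball E z207",ray(T,te(212,322),2,.207))
print("ballF tri?",*tri([(T,tf(604,328)),(S,sf(497,68))]), ray(T,tf(604,328),2,.207))
print("railE",ray(T,te(215,155),2,.195),ray(T,te(213.5,290),2,.195))
print("railF",ray(T,tf(610,180),2,.195),ray(T,tf(605,250),2,.195))
for n,f,a,b,z in [("footE",te,(124,364),(390,347),.014),("footF",tf,(432,352),(697,374),.014),("shelfE",te,(14,155),(355,138),.318),("shelfF",tf,(472,145),(800,167),.318),("boardtop back",tf,(547,258),(673,268),.2105),("boardtop front",tf,(544,278),(671,288),.2105),("gridE z?",te,(120,209),(355,193),.05)]:
    A=ray(T,f(*a),2,z);B=ray(T,f(*b),2,z); d=A-B; print(n,A,B,"mid",(A+B)/2,"len",np.linalg.norm(d),"yaw deg",np.degrees(np.arctan2(-d[0],d[1])))
# wires in scene: board top corners tri
print("board corner R(+y back)",*tri([(T,tf(673,268)),(S,sf(484,105))]))
print("board corner L",*tri([(T,tf(547,258)),(S,sf(578,68))]))
E
```

```text
ball E tri [0.579  0.1493 0.2055] [0.]
ball E z207 [0.5782 0.1485 0.207 ]
ballF tri? [ 0.581  -0.1557  0.2033] [0.] [ 0.5798 -0.1559  0.207 ]
railE [0.664  0.1512 0.195 ] [0.5964 0.1498 0.195 ]
railF [ 0.6561 -0.1605  0.195 ] [ 0.6209 -0.158   0.195 ]
footE [0.5914 0.2204 0.014 ] [0.6032 0.073  0.014 ] mid [0.5973 0.1467 0.014 ] len 0.1478635740482001 yaw deg 4.580070780598258
footF [ 0.6027 -0.0836  0.014 ] [ 0.5925 -0.2307  0.014 ] mid [ 0.5976 -0.1571  0.014 ] len 0.14739533770765884 yaw deg -3.9665793788400565
shelfE [0.6305 0.225  0.318 ] [0.6405 0.0741 0.318 ] mid [0.6355 0.1495 0.318 ] len 0.15123310564349102 yaw deg 3.7981083421274144
shelfF [ 0.6397 -0.0843  0.318 ] [ 0.6318 -0.2295  0.318 ] mid [ 0.6358 -0.1569  0.318 ] len 0.14547385864049067 yaw deg -3.0904243018238406
boardtop back [ 0.6131 -0.1281  0.2105] [ 0.609  -0.1888  0.2105] mid [ 0.611  -0.1585  0.2105] len 0.06084167311457898 yaw deg -3.7827556289812168
boardtop front [ 0.6032 -0.1267  0.2105] [ 0.5992 -0.1878  0.2105] mid [ 0.6012 -0.1572  0.2105] len 0.06125157710110448 yaw deg -3.7408692915891675
gridE z? [0.6709 0.2202 0.05  ] [0.6818 0.0921 0.05  ] mid [0.6763 0.1562 0.05  ] len 0.12853085995348634 yaw deg 4.8578265435179
board corner R(+y back) [ 0.6095 -0.1868  0.2134] [0.]
board corner L [ 0.6141 -0.1273  0.2091] [0.]
```

Tool is rolled to the board's yaw (about −3.8°), then travels across in front of the racks.

Emit:
servo_tool(rows=[{"roll": -0.8, "z": -0.3}, {"roll": -0.8, "z": -0.3}, {"roll": -0.8}, {"roll": -0.72}, {"x": -0.55, "y": -1}, {"x": -0.55, "y": -1}, {"x": -0.55, "y": -1}, {"x": -0.55, "y": -1}, {"x": -0.55, "y": -1}, {"x": -0.55, "y": -1}, {"x": -0.55, "y": -1}, {"x": -0.55, "y": -1}], hand=1, grip_force=40)

```text
invalid input
```

Emit:
servo_tool(rows=[{"x": -0.55, "y": -1}, {"x": -0.55, "y": -1}, {"x": -0.55, "y": -1}, {"x": -0.55, "y": -1}, {"x": -0.55, "y": -1}, {"x": -0.55, "y": -1}, {"x": -0.55, "y": -1}, {"x": -0.55, "y": -1}, {"x": -0.55, "y": -1}, {"x": -0.55, "y": -1}, {"x": -0.55, "y": -1}, {}])

```text
invalid input
```

Emit:
servo_tool(rows=[{"x": 0, "y": 0, "z": -0.3, "roll": -0.8}, {"x": 0, "y": 0, "z": -0.3, "roll": -0.8}, {"x": 0, "y": 0, "z": 0, "roll": -0.8}, {"x": 0, "y": 0, "z": 0, "roll": -0.72}], hand=1, grip_force=40)

```text
t: 1.8
position: [0.2005, 0.4854, 0.2496]
eef_rot: [0.031, 1.0, 0.0, 0.0]
ft_force: [-0.2, 0.9, -0.1]
opening: 1.004
grasp_force: 0.0
```

Emit:
servo_tool(rows=[{"x": -0.55, "y": -1, "z": 0, "roll": 0}, {"x": -0.55, "y": -1, "z": 0, "roll": 0}, {"x": -0.55, "y": -1, "z": 0, "roll": 0}, {"x": -0.55, "y": -1, "z": 0, "roll": 0}, {"x": -0.55, "y": -1, "z": 0, "roll": 0}, {"x": -0.55, "y": -1, "z": 0, "roll": 0}, {"x": -0.55, "y": -1, "z": 0, "roll": 0}, {"x": -0.55, "y": -1, "z": 0, "roll": 0}, {"x": -0.55, "y": -1, "z": 0, "roll": 0}, {"x": -0.55, "y": -1, "z": 0, "roll": 0}, {"x": -0.55, "y": -1, "z": 0, "roll": 0}, {"x": -0.55, "y": -1, "z": 0, "roll": 0}])

```text
t: 3.0
position: [0.375, 0.1117, 0.2495]
eef_rot: [0.033, 0.999, 0.0, 0.0]
ft_force: [0.8, -0.4, -0.9]
opening: 0.999
grasp_force: 0.0
```

Emit:
servo_tool(rows=[{"x": -0.5, "y": -1, "z": 0, "roll": 0}, {"x": -0.5, "y": -1, "z": 0, "roll": 0}, {"x": -0.5, "y": -1, "z": 0, "roll": 0}, {"x": -0.5, "y": -1, "z": 0, "roll": 0}, {"x": -0.5, "y": -1, "z": 0, "roll": 0}, {"x": -0.5, "y": -1, "z": 0, "roll": 0}, {"x": -0.5, "y": -1, "z": 0, "roll": 0}, {"x": -0.5, "y": -1, "z": 0, "roll": 0}, {"x": 0, "y": 0, "z": 0, "roll": 0}])

```text
t: 3.9
position: [0.4801, -0.1372, 0.2488]
eef_rot: [0.034, 0.999, -0.0, 0.0]
ft_force: [-0.5, 0.8, -0.7]
opening: 0.995
grasp_force: 0.0
```

Emit:
servo_tool(rows=[{"x": 0, "y": -0.21, "z": 0.97, "roll": 0}, {"x": 0, "y": -0.21, "z": 0.97, "roll": 0}, {"x": -0.5, "y": 0, "z": 0.96, "roll": 0}, {"x": -0.6, "y": 0, "z": 0, "roll": 0}, {"x": -0.6, "y": 0, "z": 0, "roll": 0}, {"x": -0.5, "y": 0, "z": 0, "roll": 0}, {"x": 0, "y": 0, "z": 0, "roll": 0}])

```text
t: 4.6
position: [0.5451, -0.1507, 0.162]
eef_rot: [0.032, 0.999, 0.0, 0.0]
ft_force: [0.0, 0.0, -0.1]
opening: 0.999
grasp_force: 0.0
```

```bash
cat > snap.py <<'E'
import sys
from h import *
# args: name, top r0 r1 c0 c1, scene r0 r1 c0 c1
n=sys.argv[1]; a=list(map(int,sys.argv[2:]))
T=vision.grab_frame("top");S=vision.grab_frame("scene")
import pickle; pickle.dump((T,S),open(f"{n}.pkl","wb"))
t=cv2.resize(T["image"][a[0]:a[1],a[2]:a[3]],(400,int(400*(a[1]-a[0])/(a[3]-a[2]))),interpolation=cv2.INTER_CUBIC)
s=cv2.resize(S["image"][a[4]:a[5],a[6]:a[7]],(400,int(400*(a[5]-a[4])/(a[7]-a[6]))),interpolation=cv2.INTER_CUBIC)
h=max(len(t),len(s)); p=lambda i:cv2.copyMakeBorder(i,0,h-len(i),0,0,cv2.BORDER_CONSTANT)
cv2.imwrite(f"pics/{n}.png",np.hstack([p(t),p(s)])); print(400/(a[3]-a[2]),400/(a[7]-a[6]))
E
python3 snap.py a1 140 240 290 390 165 315 205 335
```

```text
4.0 3.076923076923077
```

View pics/a1.png

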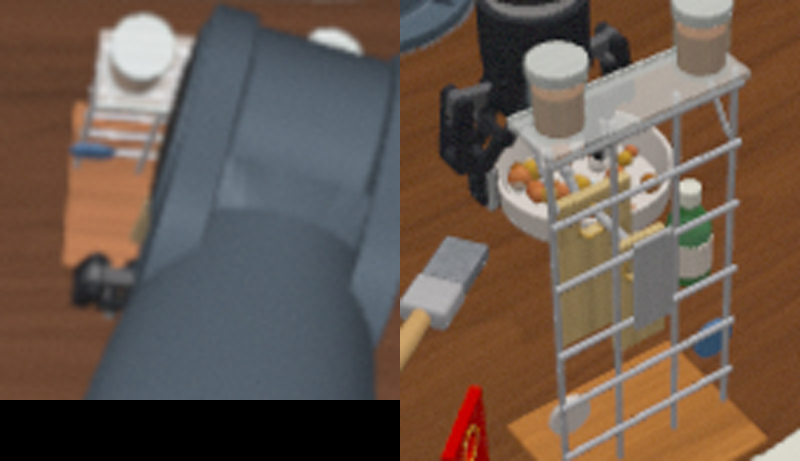

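```bash
python3 - <<'E'
from h import *; import pickle
T,S=pickle.load(open("a1.pkl","rb"))
im=S["image"]
for z in np.arange(.16,.56,.02):
    u,v=proj(S,[.5451,-.1507,z]); r=im[int(round(v)),:] if 0<=v<420 else None
    print(round(z,2),np.round([u,v],1), im[int(v),int(u)] if r is not None else None)
c=[proj(S,[.5451,-.1507,z])[0] for z in (.2,)][0]
cv2.imwrite("pics/a1s.png",cv2.resize(im[40:280,170:340],None,fx=3,fy=2.5,interpolation=cv2.INTER_CUBIC)[:600])
E
```

```text
0.16 [251.2 227.8] [ 52 125 167]
0.18 [250.7 220.9] [138 137 139]
0.2 [250.3 213.8] [176 180 182]
0.22 [249.9 206.6] [ 93 109 124]
0.24 [249.4 199.2] [ 94 111 125]
0.26 [249.  191.6] [120 128 128]
0.28 [248.5 183.9] [190 196 194]
0.3 [248.  175.9] [32 31 29]
0.32 [247.5 167.8] [108 110 111]
0.34 [247.  159.5] [ 96 111 119]
0.36 [246.5 150.9] [66 58 47]
0.38 [246.  142.2] [70 61 54]
0.4 [245.4 133.2] [68 60 52]
0.42 [244.9 124. ] [36 37 38]
0.44 [244.3 114.5] [34 34 31]
0.46 [243.7 104.8] [33 37 38]
0.48 [243.1  94.9] [93 82 71]
0.5 [242.5  84.7] [70 60 51]
0.52 [241.9  74.2] [67 58 51]
0.54 [241.2  63.4] [70 63 55]
```

View pics/a1s.png

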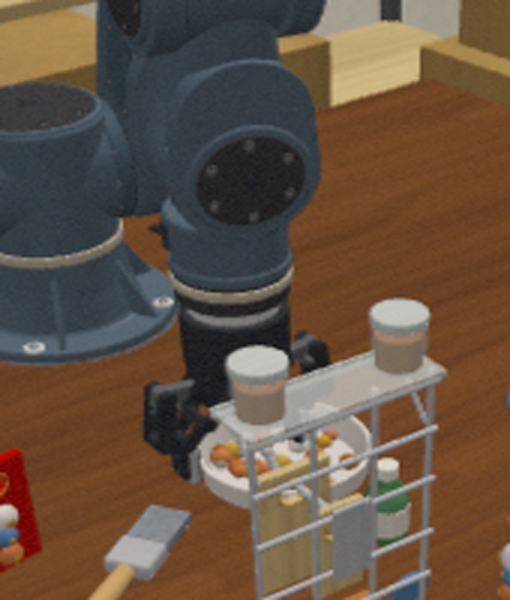

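The gripper body hangs clear in front of the shelf, and the wrist's wider part starts above shelf level, so I close in and watch the force.

Emit:
servo_tool(rows=[{"x": -0.4, "y": -0.11, "z": 0, "roll": 0}, {"x": -0.4, "y": 0, "z": 0, "roll": 0}, {"x": -0.4, "y": 0, "z": 0, "roll": 0}, {"x": -0.2, "y": 0, "z": 0, "roll": 0}, {"x": -0.1, "y": 0, "z": 0, "roll": 0}, {"x": -0.06, "y": 0, "z": 0, "roll": 0}, {"x": 0, "y": 0, "z": 0, "roll": 0}])

```text
t: 5.4
position: [0.5899, -0.1574, 0.1624]
eef_rot: [0.033, 0.999, -0.0, -0.0]
ft_force: [-0.0, -0.5, 0.4]
opening: 1.003
grasp_force: 0.0
```

Emit:
servo_tool(rows=[{"x": -0.06, "y": 0, "z": 0, "roll": 0}, {"x": -0.06, "y": 0, "z": 0, "roll": 0}, {"x": -0.04, "y": 0, "z": 0, "roll": 0}, {"x": 0, "y": 0, "z": 0, "roll": 0}])

```text
t: 5.8
position: [0.5952, -0.1578, 0.1623]
eef_rot: [0.033, 0.999, -0.0, 0.0]
ft_force: [-0.0, -0.9, 0.2]
opening: 0.998
grasp_force: 0.0
```

Emit:
servo_tool(rows=[{"x": 0, "y": 0, "z": 0, "roll": 0}, {"x": 0, "y": 0, "z": 0, "roll": 0}, {"x": 0, "y": 0, "z": 0, "roll": 0}, {"x": 0, "y": 0, "z": 0, "roll": 0}], hand=0.6, grip_force=25)

```text
t: 6.2
position: [0.5951, -0.158, 0.1626]
eef_rot: [0.033, 0.999, -0.0, 0.0]
ft_force: [-0.4, -1.3, 2.4]
opening: 0.713
grasp_force: 26.5
```

Emit:
servo_tool(rows=[{"x": 0, "y": 0, "z": -0.1, "roll": 0}, {"x": 0.1, "y": 0, "z": 0, "roll": 0}, {"x": 0.1, "y": 0, "z": 0, "roll": 0}, {"x": 0.1, "y": 0, "z": 0, "roll": 0}, {"x": 0.05, "y": 0, "z": 0, "roll": 0}, {"x": 0, "y": 0, "z": 0.08, "roll": 0}, {"x": 0, "y": 0, "z": 0, "roll": 0}])

```text
t: 6.9
position: [0.5845, -0.1571, 0.1628]
eef_rot: [0.033, 0.999, -0.0, -0.0]
ft_force: [-1.0, 0.0, 0.2]
opening: 0.713
grasp_force: 27.6
```

Emit:
servo_tool(rows=[{"x": 0, "y": 0, "z": 0, "roll": 0}, {"x": 0, "y": 0, "z": 0, "roll": 0}, {"x": 0, "y": 0, "z": 0, "roll": 0}, {"x": 0, "y": 0, "z": 0, "roll": 0}, {"x": 0, "y": 0, "z": 0, "roll": 0}, {"x": -0.1, "y": 0, "z": 0, "roll": 0}, {"x": -0.1, "y": 0, "z": 0, "roll": 0}, {"x": -0.1, "y": 0, "z": 0, "roll": 0}, {"x": 0, "y": 0, "z": 0, "roll": 0}], hand=0.9)

```text
t: 7.8
position: [0.5941, -0.1577, 0.1628]
eef_rot: [0.032, 0.999, -0.0, 0.0]
ft_force: [-0.6, -0.4, -0.2]
opening: 0.898
grasp_force: 0.0
```

Emit:
servo_tool(rows=[{"x": 0, "y": 0, "z": 0, "roll": 0}, {"x": 0, "y": 0, "z": 0, "roll": 0}, {"x": 0, "y": 0, "z": 0, "roll": 0}, {"x": 0, "y": 0, "z": 0, "roll": 0}], hand=0.55, grip_force=50)

```text
t: 8.2
position: [0.5936, -0.1576, 0.1631]
eef_rot: [0.033, 0.999, -0.0, 0.0]
ft_force: [-0.6, 0.9, 2.1]
opening: 0.714
grasp_force: 53.7
```

```bash
python3 - <<'E'
from h import *; import pickle
S=vision.grab_frame("scene"); im=S["image"]
cv2.imwrite("pics/g1.png",cv2.resize(im[150:310,210:340],None,fx=4,fy=3.7,interpolation=cv2.INTER_CUBIC))
E
```

```text
(no output)
```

View pics/g1.png

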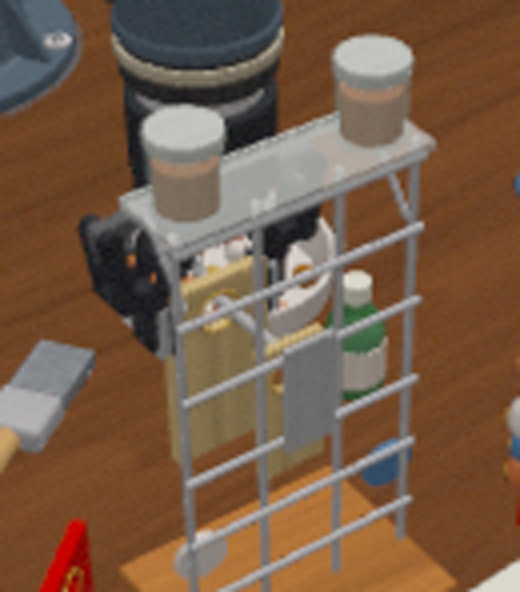

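Board is gripped by both edges with its back top edge from about (170,293) to (268,257) in the crop, moved forward; narrow board still in place.

```bash
python3 - <<'E'
from h import *
np.set_printoptions(precision=4,suppress=True)
S=vision.grab_frame("scene")
for u,v in((170,293),(268,257),(170,457)): print(ray(S,(150+(v+.5)/3.7-.5,210+(u+.5)/4-.5),2,.2105 if v<400 else .0805))
import pickle; S0=pickle.load(open("F0.pkl","rb"))["scene"]
for u,v in((484,105),(578,68)): print("before",ray(S0,(205+(v+.5)/4-.5,235+(u-400+.5)/4-.5),2,.2105))
E
```

```text
[ 0.5981 -0.1849  0.2105]
[ 0.606  -0.1261  0.2105]
[ 0.594  -0.1891  0.0805]
before [ 0.6079 -0.1833  0.2105]
before [ 0.616  -0.1274  0.2105]
```

Emit:
servo_tool(rows=[{"x": 0, "y": 0, "z": -0.17, "roll": 0}, {"x": 0, "y": 0, "z": -0.17, "roll": 0}, {"x": 0.13, "y": 0, "z": 0, "roll": 0}, {"x": 0.15, "y": 0, "z": -0.13, "roll": 0}, {"x": 0.15, "y": 0, "z": -0.14, "roll": 0}, {"x": 0.17, "y": 0, "z": -0.14, "roll": 0}, {"x": 0.2, "y": 0, "z": 0, "roll": 0}, {"x": 0.3, "y": 0, "z": 0, "roll": 0}, {"x": 0.4, "y": 0, "z": 0, "roll": 0}, {"x": 0.6, "y": 0, "z": 0, "roll": 0}, {"x": 0.6, "y": 0, "z": 0, "roll": 0}, {"x": 0, "y": 0, "z": 0, "roll": 0}])

```text
t: 9.5
position: [0.51, -0.1521, 0.1856]
eef_rot: [0.033, 0.999, 0.0, -0.001]
ft_force: [-0.8, 0.1, -0.9]
opening: 0.715
grasp_force: 54.3
```

Emit:
servo_tool(rows=[{"x": 0.3, "y": 0, "z": 0, "roll": 0}, {"x": 0, "y": 0, "z": 0, "roll": -0.6}, {"x": 0, "y": 0, "z": 0, "roll": -0.55}, {"x": 0, "y": 0.6, "z": 0, "roll": 0}, {"x": 0, "y": 0.8, "z": 0, "roll": 0}, {"x": 0, "y": 0.9, "z": 0, "roll": 0}, {"x": 0, "y": 0.9, "z": 0, "roll": 0}, {"x": 0, "y": 0.9, "z": 0, "roll": 0}, {"x": 0, "y": 0.9, "z": 0, "roll": 0}, {"x": 0, "y": 0.9, "z": 0, "roll": 0}, {"x": 0, "y": 0.9, "z": 0, "roll": 0}, {"x": 0, "y": 0.9, "z": 0, "roll": 0}])

```text
t: 10.7
position: [0.4909, 0.08, 0.1854]
eef_rot: [-0.028, 1.0, -0.0, 0.0]
ft_force: [0.7, -0.1, -1.1]
opening: 0.72
grasp_force: 54.5
```

Emit:
servo_tool(rows=[{"x": 0, "y": 0.9, "z": 0, "roll": 0}, {"x": 0, "y": 0.8, "z": 0, "roll": 0}, {"x": 0, "y": 0.4, "z": 0, "roll": 0}, {"x": -0.5, "y": 0, "z": 0, "roll": 0}, {"x": -0.5, "y": 0, "z": 0, "roll": 0}, {"x": 0, "y": 0, "z": 0, "roll": 0}, {"x": 0, "y": 0, "z": 0, "roll": 0}, {"x": 0, "y": 0, "z": 0, "roll": 0}])

```text
t: 11.5
position: [0.5168, 0.143, 0.1853]
eef_rot: [-0.027, 1.0, -0.0, -0.0]
ft_force: [0.1, 0.8, -1.8]
opening: 0.714
grasp_force: 54.5
```

```bash
python3 snap.py e1 130 240 160 270 130 260 270 400; python3 -c "
from h import *; np.set_printoptions(precision=4,suppress=True); print(arm.read_state())"
```

```text
3.6363636363636362 3.076923076923077
{'t': 11.6, 'joint_positions': array([ 0.2701,  0.2768, -0.0792,  1.2151, -0.0001,  0.215 ]), 'joint_vel': array([ 0.    ,  0.0008,  0.0056, -0.0019,  0.0013,  0.0002]), 'joint_torque': array([ -0.0381, -56.3637,  34.2076,  -0.006 ,  -0.0032,  -0.0011]), 'position': array([0.5169, 0.1431, 0.1855]), 'eef_rot': array([-0.0276,  0.9996, -0.0001, -0.0002]), 'ft_force': array([-0.3608, -0.2589, -1.8683]), 'moment': array([-0.0062,  0.0086,  0.0621]), 'grasp_force': 54.50523583218455, 'opening': 0.7155914103447697}
```

View pics/e1.png

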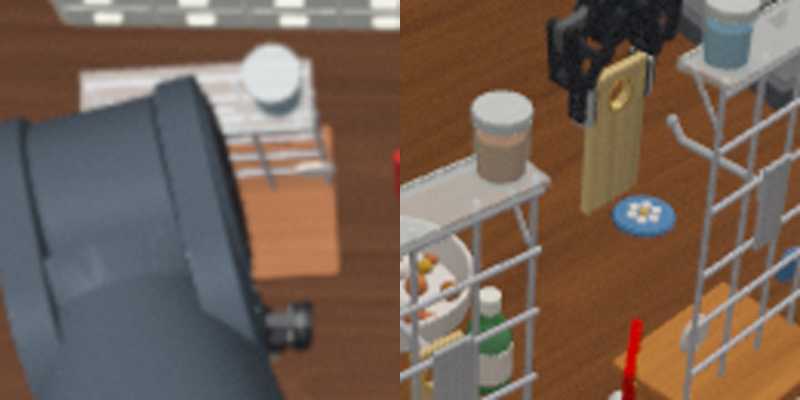

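Board held upright behind the fingers; its hole shows at crop (620,95), the empty rail's ball at (673,121).

```bash
python3 - <<'E'
from h import *; import pickle
np.set_printoptions(precision=4,suppress=True)
T,S=pickle.load(open("e1.pkl","rb"))
k=400/130
px=lambda u,v:(130+(v+.5)/k-.5,270+(u-400+.5)/k-.5)
print("hole back",[ray(S,px(620,95),0,x) for x in(.521,.5234)])
print("ball",ray(S,px(673,121),0,.5785))
print("bottom corners",[ray(S,px(*p),0,.5234) for p in((583,211),(637,185),(597,83),(648,54))])
for l in("board_hole","rack_empty_root"): print(l,[(round(d["confidence"],2),ray(S,d["point"],0,.5194 if l=="board_hole" else .67)) for d in nets.mark_of(S,l)[:3]])
E
```

```text
hole back [array([0.521 , 0.1505, 0.2005]), array([0.5234, 0.148 , 0.2028])]
ball [0.5785 0.152  0.2039]
bottom corners [array([0.5234, 0.1134, 0.1018]), array([0.5234, 0.1779, 0.0985]), array([0.5234, 0.1203, 0.2255]), array([0.5234, 0.1773, 0.2299])]
board_hole [(0.96, array([0.5194, 0.1471, 0.2113])), (0.86, array([ 0.5194, -0.3317,  0.2312])), (0.86, array([ 0.5194, -0.4459,  0.2122]))]
rack_empty_root [(0.86, array([0.67  , 0.1567, 0.19  ])), (0.17, array([ 0.67  , -0.1153,  0.153 ]))]
```

Emit:
servo_tool(rows=[{"x": -0.4, "y": 0.07, "z": 0.03, "roll": 0}, {"x": -0.5, "y": 0, "z": 0, "roll": 0}, {"x": -0.4, "y": 0, "z": 0, "roll": 0}, {"x": -0.15, "y": 0, "z": 0, "roll": 0}, {"x": 0, "y": 0, "z": 0, "roll": 0}, {"x": 0, "y": 0, "z": 0, "roll": 0}])

```text
t: 12.3
position: [0.5605, 0.1478, 0.1843]
eef_rot: [-0.028, 1.0, -0.0, -0.0]
ft_force: [0.1, 0.4, -0.9]
opening: 0.719
grasp_force: 54.5
```

Emit:
servo_tool(rows=[{"x": -0.15, "y": 0, "z": 0, "roll": 0}, {"x": -0.15, "y": 0, "z": 0, "roll": 0}, {"x": -0.15, "y": 0, "z": 0.05, "roll": 0}, {"x": 0, "y": 0, "z": 0, "roll": 0}])

```text
t: 12.7
position: [0.5748, 0.1487, 0.1827]
eef_rot: [-0.028, 1.0, -0.0, 0.0]
ft_force: [0.5, 0.0, -1.3]
opening: 0.714
grasp_force: 54.5
```

Emit:
servo_tool(rows=[{"x": -0.12, "y": 0, "z": 0.05, "roll": 0}, {"x": -0.13, "y": 0, "z": 0.1, "roll": 0}, {"x": -0.13, "y": 0, "z": 0.12, "roll": 0}, {"x": -0.13, "y": 0, "z": 0.12, "roll": 0}, {"x": 0, "y": 0, "z": 0, "roll": 0}])

```text
t: 13.2
position: [0.5897, 0.1494, 0.1704]
eef_rot: [-0.028, 1.0, -0.0, -0.0]
ft_force: [0.4, -0.4, -0.9]
opening: 0.717
grasp_force: 54.5
```

Emit:
servo_tool(rows=[{"x": -0.1, "y": 0, "z": 0.03, "roll": 0}, {"x": -0.07, "y": 0, "z": 0.05, "roll": 0}, {"x": 0, "y": 0, "z": 0.05, "roll": 0}, {"x": 0, "y": 0, "z": 0.03, "roll": 0}, {"x": 0, "y": 0, "z": 0, "roll": 0}])

```text
t: 13.7
position: [0.5945, 0.1498, 0.1664]
eef_rot: [-0.028, 1.0, -0.0, -0.0]
ft_force: [0.2, -0.6, -0.6]
opening: 0.717
grasp_force: 54.5
```

Emit:
servo_tool(rows=[{"x": 0, "y": 0, "z": 0.05, "roll": 0}, {"x": 0, "y": 0, "z": 0.05, "roll": 0}, {"x": 0, "y": 0, "z": 0.02, "roll": 0}, {"x": 0, "y": 0, "z": 0, "roll": 0}])

```text
t: 14.1
position: [0.5946, 0.1498, 0.1631]
eef_rot: [-0.028, 1.0, -0.0, 0.0]
ft_force: [-1.4, -0.6, 1.1]
opening: 0.715
grasp_force: 54.8
```

Emit:
servo_tool(rows=[{"x": 0, "y": 0, "z": 0, "roll": 0}, {"x": 0, "y": 0, "z": 0, "roll": 0}, {"x": 0, "y": 0, "z": 0, "roll": 0}, {"x": 0, "y": 0, "z": 0, "roll": 0}, {"x": 0, "y": 0, "z": 0, "roll": 0}, {"x": 0.2, "y": 0, "z": 0, "roll": 0}, {"x": 0.3, "y": 0, "z": 0, "roll": 0}, {"x": 0.4, "y": 0, "z": 0, "roll": 0}, {"x": 0.6, "y": 0, "z": 0, "roll": 0}, {"x": 0.8, "y": 0, "z": 0, "roll": 0}, {"x": 0.9, "y": 0, "z": 0, "roll": 0}, {"x": 0.9, "y": 0, "z": 0, "roll": 0}], hand=1)

```text
t: 15.3
position: [0.47, 0.1428, 0.1628]
eef_rot: [-0.028, 1.0, -0.0, -0.0]
ft_force: [-0.2, 0.0, 0.6]
opening: 0.996
grasp_force: 0.0
```

```bash
python3 - <<'E'
from h import *; import pickle
np.set_printoptions(precision=4,suppress=True)
T=vision.grab_frame("top");S=vision.grab_frame("scene");pickle.dump((T,S),open("r1.pkl","wb"))
for l in("board","board_hole"):
    for f,n in((T,"top"),(S,"scene")): print(l,n,[(round(d["confidence"],2),np.round(d["point"],1)) for d in nets.mark_of(f,l)[:5]])
print(arm.read_state()["position"])
# predicted hole / bottom pixels for hanging at x=.597
for X in([.597,.150,.1865],[.597,.150,.0805]): print([np.round(proj(f,X)[::-1],1) for f in(T,S)])
E
```

```text
board top [(0.85, array([180.1, 274.7])), (0.83, array([280.3, 418.3])), (0.67, array([188., 382.])), (0.64, array([200.6, 221.9])), (0.56, array([190.3, 153.4]))]
board scene [(0.88, array([264.8, 168.5])), (0.87, array([285.5, 343.4])), (0.77, array([297.2, 129.7])), (0.73, array([340.9, 224.7])), (0.72, array([211.8, 357. ]))]
board_hole top [(0.93, array([273.5, 430.6])), (0.77, array([167.9, 277.3])), (0.68, array([182.9, 387.8])), (0.57, array([284.1, 381.8])), (0.49, array([195.4, 220.6]))]
board_hole scene [(0.78, array([234.5, 164.8])), (0.74, array([266.2, 120.7])), (0.72, array([179.1, 364.4])), (0.6, array([251.7, 343.1])), (0.56, array([308.2, 224.6]))]
[0.4725 0.1431 0.1632]
[array([194.4, 219.9]), array([178.5, 362.8])]
[array([202.1, 224.3]), array([212.6, 359. ])]
```

The board hangs freely at about 73 mm out from the grid. The shelf stops the hand following it back, so I turn the open gripper 90° to push the beads with a finger's back, beside the rail.

Emit:
servo_tool(rows=[{"x": 0, "y": 0, "z": 0, "roll": 1}, {"x": 0, "y": 0, "z": 0, "roll": 1}, {"x": 0, "y": 0, "z": 0, "roll": 1}, {"x": 0, "y": 0, "z": 0, "roll": 1}, {"x": 0, "y": 0, "z": 0, "roll": 1}, {"x": 0, "y": 0, "z": 0, "roll": 1}, {"x": 0, "y": 0, "z": 0, "roll": 1}, {"x": 0, "y": 0, "z": 0, "roll": 1}, {"x": 0, "y": 0, "z": 0, "roll": 1}, {"x": 0, "y": 0, "z": 0, "roll": 1}, {"x": 0, "y": 0, "z": 0, "roll": 1}, {"x": 0, "y": 0, "z": 0, "roll": 1}])

```text
t: 16.8
position: [0.4727, 0.143, 0.1626]
eef_rot: [0.567, 0.824, -0.0, 0.0]
ft_force: [-0.6, -0.0, -0.4]
opening: 1.005
grasp_force: 0.0
```

Emit:
servo_tool(rows=[{"x": 0, "y": 0, "z": 0, "roll": 1}, {"x": 0, "y": 0, "z": 0, "roll": 1}, {"x": 0, "y": 0, "z": 0, "roll": 1}, {"x": 0.4, "y": 0, "z": 0.3, "roll": 0}, {"x": 0.35, "y": 0, "z": 0.3, "roll": 0}, {"x": 0, "y": 0, "z": 0.08, "roll": 0}, {"x": 0, "y": 0, "z": 0, "roll": 0}, {"x": 0, "y": 0, "z": 0, "roll": 0}])

```text
t: 17.6
position: [0.4705, 0.1655, 0.1423]
eef_rot: [0.687, 0.727, -0.0, -0.0]
ft_force: [-0.4, 0.3, -0.4]
opening: 0.998
grasp_force: 0.0
```

```bash
python3 -c "
from h import *; np.set_printoptions(precision=4,suppress=True); s=arm.read_state(); print(s)
from scipy.spatial.transform import Rotation as R; print(R.from_quat(s['eef_rot']).as_matrix())"
```

```text
{'t': 17.6, 'joint_positions': array([ 0.3384,  0.2416, -0.2443,  1.0854, -0.0002,  1.8526]), 'joint_vel': array([-0.0056, -0.0089,  0.005 ,  0.0009,  0.0018,  0.0056]), 'joint_torque': array([  0.2819, -51.0776,  31.91  ,  -0.0305,   0.0096,  -0.0164]), 'position': array([0.4705, 0.1655, 0.1423]), 'eef_rot': array([ 0.6868,  0.7268, -0.0003, -0.    ]), 'ft_force': array([-0.4015,  0.2828, -0.409 ]), 'moment': array([ 0.0066,  0.0107, -0.023 ]), 'grasp_force': 0.0, 'opening': 0.9983419266014424}
[[-0.0565  0.9984 -0.0004]
 [ 0.9984  0.0565 -0.0004]
 [-0.0003 -0.0004 -1.    ]]
```

Emit:
servo_tool(rows=[{"x": 0, "y": 0.5, "z": 0, "roll": 0}, {"x": 0, "y": 0.5, "z": 0, "roll": 0}, {"x": 0, "y": 0.4, "z": 0, "roll": 0}, {"x": 0, "y": 0.2, "z": 0, "roll": 0}, {"x": 0, "y": 0.1, "z": 0, "roll": 0}, {"x": 0, "y": 0.1, "z": 0, "roll": 0}, {"x": 0, "y": 0.1, "z": 0, "roll": 0}, {"x": 0, "y": 0.1, "z": 0, "roll": 0}, {"x": 0, "y": 0.1, "z": 0, "roll": 0}, {"x": 0, "y": 0.1, "z": 0, "roll": 0}, {"x": 0, "y": 0.1, "z": 0, "roll": 0}, {"x": 0, "y": 0.1, "z": 0, "roll": 0}])

```text
t: 18.8
position: [0.5421, 0.1696, 0.1424]
eef_rot: [0.687, 0.727, -0.0, -0.0]
ft_force: [-4.5, 2.0, 1.5]
opening: 0.999
grasp_force: 0.5
```

```bash
cat > chk.py <<'E'
from h import *; import pickle
np.set_printoptions(precision=4,suppress=True)
S=vision.grab_frame("scene");pickle.dump(S,open("chk.pkl","wb")); s=arm.read_state()
print(s["position"],s["ft_force"],s["moment"])
# bias from hanging measurement at hole x=.597 is about (-0.6 row, +1.6 col)
for l in("board_hole","board","small_board"):
    for d in nets.mark_of(S,l):
        r,c=d["point"]
        if l=="small_board" or (140<r<260 and 345<c<400): print(l,round(d["confidence"],2),d["point"])
for x in(.597,.61,.625,.64,.655,.665): print(x,proj(S,[x,.1497+.033*(x-.6),.1865])[::-1],proj(S,[x,.1497+.033*(x-.6),.0805])[::-1])
E
python3 chk.py
```

```text
[0.5427 0.1697 0.1424] [-0.5152  1.4045  0.7693] [0.2524 0.0911 0.0687]
board_hole 0.6 [181.3, 369.0]
board_hole 0.26 [198.3, 346.0]
board 0.79 [210.7, 357.0]
small_board 0.74 [273.8, 285.7]
0.597 [178.5422 362.6401] [212.6304 358.9002]
0.61 [180.8288 366.7097] [215.004  362.7399]
0.625 [183.5033 371.4696] [217.7782 367.2277]
0.64 [186.2171 376.2995] [220.5911 371.7782]
0.655 [188.9712 381.2012] [223.4437 376.3928]
0.665 [190.8301 384.5097] [225.3678 379.5054]
```

```bash
cat > ol.py <<'E'
from h import *; import sys,pickle
np.set_printoptions(precision=4,suppress=True)
S=vision.grab_frame("scene")
pickle.dump(S,open("ol.pkl","wb"))
for d in nets.outline_of(S,"board"):
    r,c=d["point"]
    if 140<r<260 and 335<c<400:
        m=d["region"]; ys,xs=np.nonzero(m); print(d["confidence"],m.sum(),d["point"])
        for y in range(ys.min(),ys.max()+1,4): q=xs[ys==y]; print(y,q.min() if len(q) else None,q.max() if len(q) else None,len(q))
# ball colour blob: bright grey near expected ball pixel
im=S["image"][160:180,345:375].astype(int)
E
python3 ol.py; python3 - <<'E'
import sys; sys.path.insert(0,".")
from h import *; import pickle
S=pickle.load(open("ol.pkl","rb"))
n="e1.pkl"; T1,S1=pickle.load(open(n,"rb"))
# shift of ball patch between e1 (board away) and now
tpl=S1["image"][162:177,352:368]; r=cv2.matchTemplate(S["image"][150:195,335:390],tpl,cv2.TM_CCOEFF_NORMED); print("ball now (r,c)",np.array(cv2.minMaxLoc(r)[3])[::-1]+[150+7,335+6], cv2.minMaxLoc(r)[1],"was",169,358)
# predicted outline for upright board: back corners
for x in(.597,.6115):
    for X in([x+.004,.119,.2105],[x+.004,.181,.2105],[x+.004,.119,.0805],[x+.004,.181,.0805]): print(x,np.round(proj(S,X)[::-1],1))
E
```

```text
0.92 875 [191.8, 358.7]
170 357 358 2
174 354 376 19
178 353 370 18
182 352 368 17
186 352 376 25
190 351 376 25
194 350 374 25
198 350 369 20
202 349 373 25
206 348 372 25
210 350 370 21
ball now (r,c) [165 355] 0.4833807647228241 was 169 358
0.597 [175.7 355.8]
0.597 [166.4 373.7]
0.597 [218.3 351.6]
0.597 [208.5 368.5]
0.6115 [178.4 360.3]
0.6115 [168.9 378.2]
0.6115 [221.1 355.8]
0.6115 [211.2 372.7]
```

```bash
python3 - <<'E'
from h import *; import pickle
S=pickle.load(open("ol.pkl","rb")); T0,S0=pickle.load(open("r1.pkl","rb"))
# wood mask by colour (sample) : compare bottom/left edges before and now
for n,I in(("before",S0),("now",S)):
    im=I["image"].astype(int); b,g,r=im[...,0],im[...,1],im[...,2]
    m=(r>140)&(g>115)&(b>60)&(b<g-25)&(r-g<50)
    print(n)
    for y in range(160,224,3):
        q=np.nonzero(m[y,335:400])[0]+335; print(y,(q.min(),q.max(),len(q)) if len(q) else None)
E
```

```text
before
160 None
163 None
166 (np.int64(372), np.int64(372), 1)
169 (np.int64(366), np.int64(370), 5)
172 (np.int64(361), np.int64(366), 6)
175 (np.int64(356), np.int64(366), 7)
178 None
181 (np.int64(364), np.int64(367), 4)
184 (np.int64(362), np.int64(365), 4)
187 None
190 None
193 None
196 None
199 (np.int64(348), np.int64(349), 2)
202 None
205 None
208 None
211 None
214 None
217 None
220 None
223 None
now
160 None
163 None
166 None
169 None
172 (np.int64(355), np.int64(371), 17)
175 (np.int64(370), np.int64(378), 5)
178 (np.int64(370), np.int64(370), 1)
181 (np.int64(361), np.int64(361), 1)
184 (np.int64(362), np.int64(369), 8)
187 None
190 None
193 None
196 None
199 (np.int64(348), np.int64(349), 2)
202 None
205 None
208 None
211 None
214 None
217 None
220 None
223 None
```

Emit:
servo_tool(rows=[{"x": 0, "y": -0.2, "z": 0, "roll": 0}, {"x": 0, "y": -0.4, "z": 0, "roll": 0}, {"x": 0, "y": -0.5, "z": 0, "roll": 0}, {"x": 0, "y": -0.4, "z": 0, "roll": 0}, {"x": 0, "y": 0, "z": -0.5, "roll": 0}, {"x": -0.3, "y": 0, "z": -0.6, "roll": 0}, {"x": -0.5, "y": 0, "z": -0.5, "roll": 0}, {"x": 0, "y": 0, "z": 0, "roll": 0}, {"x": 0, "y": 0, "z": 0, "roll": 0}])

```text
t: 20.0
position: [0.4985, 0.1429, 0.1905]
eef_rot: [0.688, 0.726, 0.0, 0.0]
ft_force: [-0.2, -0.3, -0.6]
opening: 1.004
grasp_force: 0.0
```

```bash
python3 chk.py; python3 ol.py; python3 - <<'E'
from h import *; import pickle
S=pickle.load(open("ol.pkl","rb"))
cv2.imwrite("pics/o1.png",cv2.resize(S["image"][140:240,320:420],(800,600),interpolation=cv2.INTER_CUBIC))
E
```

```text
[0.4983 0.1431 0.19  ] [-1.0214 -0.8192  0.4754] [-0.0203  0.0096 -0.0353]
board_hole 0.81 [181.8, 365.7]
board_hole 0.76 [251.1, 346.3]
board 0.75 [214.6, 356.2]
small_board 0.49 [275.3, 282.8]
0.597 [178.5422 362.6401] [212.6304 358.9002]
0.61 [180.8288 366.7097] [215.004  362.7399]
0.625 [183.5033 371.4696] [217.7782 367.2277]
0.64 [186.2171 376.2995] [220.5911 371.7782]
0.655 [188.9712 381.2012] [223.4437 376.3928]
0.665 [190.8301 384.5097] [225.3678 379.5054]
0.79 893 [193.0, 359.7]
171 376 378 3
175 354 378 22
179 354 378 13
183 353 370 13
187 353 378 24
191 353 377 22
195 353 374 20
199 352 377 23
203 352 376 23
207 352 376 22
211 351 375 23
215 351 362 12
```

View pics/o1.png

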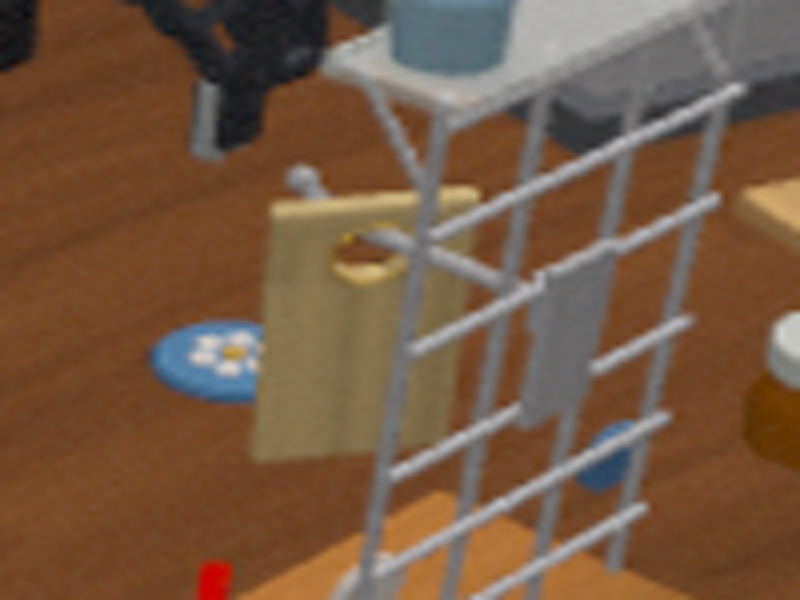

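Last picture: the board hangs upright but yawed about the rail, its back top edge going from crop (275,210) to (478,192); the ball is at (302,180), nearly unmoved.

```bash
python3 - <<'E'
from h import *; import pickle
np.set_printoptions(precision=4,suppress=True)
S=pickle.load(open("ol.pkl","rb"))
px=lambda u,v:(140+(v+.5)/6-.5,320+(u+.5)/8-.5)
A=ray(S,px(275,208),2,.2105);B=ray(S,px(480,192),2,.2105);d=B-A
print(A,B,np.linalg.norm(d),"yaw",np.degrees(np.arctan2(-d[0],d[1])),"centre",(A+B)/2)
print("ball",ray(S,px(302,180),2,.207),"fingertip",ray(S,px(205,152),0,.55),"grid wire mid front ref", ray(S,px(500,285),2,.195))
print("hole",ray(S,px(370,255),2,.1865))
E
```

```text
[0.5939 0.1199 0.2105] [0.6254 0.1748 0.2105] 0.06331542803238127 yaw -29.897156597728834 centre [0.6096 0.1474 0.2105]
ball [0.5817 0.1445 0.207 ] fingertip [0.55   0.1349 0.2086] grid wire mid front ref [0.6585 0.1492 0.195 ]
hole [0.6122 0.1445 0.1865]
```

Emit:
servo_tool(rows=[{"x": -0.35, "y": 0, "z": 0.4, "roll": 0}, {"x": -0.35, "y": 0, "z": 0.4, "roll": 0}, {"x": 0, "y": 0.3, "z": 0, "roll": 0}, {"x": 0, "y": 0.4, "z": 0, "roll": 0}, {"x": 0, "y": 0.3, "z": 0, "roll": 0}, {"x": 0, "y": 0.15, "z": 0, "roll": 0}, {"x": 0, "y": 0.15, "z": 0, "roll": 0}, {"x": 0, "y": 0.1, "z": 0, "roll": 0}, {"x": 0, "y": 0.1, "z": 0, "roll": 0}, {"x": 0, "y": 0.1, "z": 0, "roll": 0}, {"x": 0, "y": 0.1, "z": 0, "roll": 0}, {"x": 0, "y": 0, "z": 0, "roll": 0}])

```text
t: 21.5
position: [0.5512, 0.1249, 0.1665]
eef_rot: [0.687, 0.726, 0.0, 0.0]
ft_force: [0.1, 0.5, -0.4]
opening: 0.998
grasp_force: 0.0
```

```bash
cat > edge.py <<'E'
from h import *; import sys,pickle
np.set_printoptions(precision=4,suppress=True)
# board pose from its outline in the scene: fit (x,y_off along rail,yaw) of the back+front faces' silhouette
from scipy.optimize import minimize
RT=np.array([.6704,.152]); AX=np.array([np.cos(.073),np.sin(.073)])
def sil(S,p):
    x,yaw,pit=p; h=np.array([*(RT+AX*x),.1865]); a=yaw
    ex=np.array([np.cos(a),np.sin(a),0]);ey=np.array([-np.sin(a),np.cos(a),0]);ez=np.array([0,0,1.])
    ex,ez=ex*np.cos(pit)-ez*np.sin(pit),ez*np.cos(pit)+ex*np.sin(pit)
    P=[proj(S,h+ex*i+ey*j+ez*k) for i in(-.004,.004) for j in(-.031,.031) for k in(-.106,.024)]
    return cv2.convexHull(np.array(P,np.float32))+np.float32([BC,BR])
BC,BR=1.0,-0.3
def fit(S,m,x0):
    k=8; b=(330,130)
    M=cv2.resize(m[130:250,330:430].astype(np.uint8),None,fx=k,fy=k,interpolation=cv2.INTER_NEAREST).astype(bool)
    G=cv2.morphologyEx(M.astype(np.uint8),cv2.MORPH_CLOSE,np.ones((41,41))).astype(bool)
    def c(p):
        I=np.zeros(M.shape,np.uint8); cv2.fillConvexPoly(I,np.int32((sil(S,p)-b+.5)*k).reshape(-1,1,2),1); I=I>0
        return 1-(I&G).sum()/(I|G).sum()
    best=min((minimize(c,[x0+dx,y,0],method="Nelder-Mead",options=dict(initial_simplex=np.array([[x0+dx,y,0],[x0+dx+.01,y,0],[x0+dx,y+.2,0],[x0+dx,y,.1]]))) for y in(-.4,0,.4) for dx in(-.01,.01)),key=lambda r:r.fun)
    return best.x,best.fun
S=vision.grab_frame("scene"); s=arm.read_state(); print(s["position"],s["ft_force"])
for d in nets.outline_of(S,"board"):
    r,c=d["point"]
    if 140<r<260 and 335<c<410:
        p,e=fit(S,d["region"],float(sys.argv[1])); print("conf",d["confidence"],"hole rack x %.4f yaw rel rack %.1f pitch %.1f"%(p[0],np.degrees(p[1])-4.2,np.degrees(p[2])),"err",e)
for l in("board_hole","board"):
    for d in nets.mark_of(S,l):
        r,c=d["point"]
        if 150<r<225 and 345<c<400: print(l,round(d["confidence"],2),d["point"],"->", ((c-1.2-(362.64 if l=="board_hole" else 358.9))/(.3216 if l=="board_hole" else .303)/1000+.597-.6704))
pickle.dump(S,open("ol.pkl","wb"))
E
python3 edge.py -0.06
```

```text
[0.551  0.1248 0.1665] [ 0.2081 -0.4339 -0.7435]
conf 0.71 hole rack x -0.0650 yaw rel rack 17.9 pitch 0.5 err 0.16326170150132469
board_hole 0.96 [179.0, 365.6] -> -0.06792736318407944
board 0.94 [215.2, 360.7] -> -0.07141980198019793
```

Emit:
servo_tool(rows=[{"x": 0, "y": -0.35, "z": 0, "roll": 0}, {"x": 0, "y": -0.7, "z": 0, "roll": 0}, {"x": 0, "y": -0.7, "z": 0, "roll": 0}, {"x": 0.64, "y": 0, "z": 0, "roll": 0}, {"x": 0.64, "y": 0, "z": 0, "roll": 0}, {"x": 0, "y": 0.4, "z": 0, "roll": 0}, {"x": 0, "y": 0.4, "z": 0, "roll": 0}, {"x": 0, "y": 0.3, "z": 0, "roll": 0}, {"x": 0, "y": 0.15, "z": 0, "roll": 0}, {"x": 0, "y": 0.15, "z": 0, "roll": 0}, {"x": 0, "y": 0.1, "z": 0, "roll": 0}, {"x": 0, "y": 0, "z": 0, "roll": 0}])

```text
t: 22.9
position: [0.5416, 0.1625, 0.1663]
eef_rot: [0.687, 0.726, -0.0, -0.0]
ft_force: [-0.3, -0.7, 0.4]
opening: 1.001
grasp_force: 0.0
```

```bash
python3 edge.py -0.06
```

```text
[0.5413 0.1626 0.1664] [-0.0795 -0.3812 -0.6514]
conf 0.8 hole rack x -0.0663 yaw rel rack 16.5 pitch -0.3 err 0.15342239360969567
board_hole 0.89 [179.6, 365.5] -> -0.0682383084577114
board 0.88 [213.3, 360.2] -> -0.07306996699669965
board 0.75 [178.7, 364.0] -> -0.06052871287128703
```

Emit:
servo_tool(rows=[{"x": 0, "y": 0.1, "z": 0, "roll": 0}, {"x": 0, "y": 0.1, "z": 0, "roll": 0}, {"x": 0, "y": 0, "z": 0, "roll": 0}])

```text
t: 23.4
position: [0.5478, 0.1632, 0.1665]
eef_rot: [0.687, 0.726, 0.0, 0.0]
ft_force: [0.3, -0.7, -1.1]
opening: 0.998
grasp_force: 0.0
```

```bash
python3 edge.py -0.06; python3 - <<'E'
from h import *; import pickle
S=vision.grab_frame("scene")
for d in nets.outline_of(S,"board")[:6]:
    r,c=d["point"]
    if 140<r<260 and 335<c<410:
        m=d["region"][150:226,340:392]
        for row in m[::2]: print("".join("#" if v else "." for v in row))
import sys; sys.argv=["x","-0.06"]
for p in([-.066,.073,0],[-.066,.37,0],[-.066,-.3,0]):
    RT=np.array([.6704,.152]);AX=np.array([np.cos(.073),np.sin(.073)])
    h=np.array([*(RT+AX*p[0]),.1865]);a=p[1];ex=np.array([np.cos(a),np.sin(a),0]);ey=np.array([-np.sin(a),np.cos(a),0])
    print(p,[np.round(proj(S,h+ex*.004+ey*j+[0,0,k])-[340,150],1).tolist() for j,k in((-.031,.024),(.031,.024),(-.031,-.106),(.031,-.106))])
E
```

```text
[0.5475 0.1631 0.1665] [-0.1553  0.3732 -0.1373]
conf 0.82 hole rack x -0.0628 yaw rel rack -10.0 pitch 0.3 err 0.10483390682901006
board_hole 0.58 [181.8, 367.2] -> -0.06295223880597012
board 0.58 [211.7, 361.8] -> -0.06778943894389422
board 0.43 [178.8, 366.6] -> -0.051947854785478365
....................................................
....................................................
....................................................
....................................................
....................................................
....................................................
....................................................
....................................................
....................................................
....................................................
...................................###..............
............................####...####.............
......................##########...###..............
..................##############...##...............
................##############......................
................#
[... 2741 characters left out ...]
..................................................
....................................................
....................................................
....................................................
....................................................
....................................................
....................................................
....................................................
....................................................
[-0.066, 0.073, 0] [[18.1, 27.9], [34.6, 17.7], [13.8, 70.6], [29.3, 59.9]]
[-0.066, 0.37, 0] [[21.8, 29.0], [31.5, 16.2], [17.1, 71.7], [26.4, 58.3]]
[-0.066, -0.3, 0] [[14.5, 25.8], [37.3, 20.1], [10.4, 68.3], [31.8, 62.4]]
```

Emit:
servo_tool(rows=[{"x": 0, "y": -0.17, "z": 0, "roll": 0}, {"x": 0, "y": 0, "z": -0.5, "roll": 0}, {"x": 0, "y": 0, "z": -0.45, "roll": 0}, {"x": -0.3, "y": 0, "z": 0, "roll": 0}, {"x": -0.35, "y": 0, "z": 0, "roll": 0}, {"x": 0, "y": 0, "z": 0.07, "roll": 0}, {"x": 0, "y": 0, "z": 0, "roll": 0}, {"x": 0, "y": 0, "z": 0, "roll": 0}])

```text
t: 24.5
position: [0.543, 0.1432, 0.1923]
eef_rot: [0.687, 0.726, -0.0, -0.0]
ft_force: [-0.1, 0.4, 0.8]
opening: 1.001
grasp_force: 0.0
```

Emit:
servo_tool(rows=[{"x": 0, "y": 0, "z": 0.07, "roll": 0}, {"x": 0, "y": 0, "z": 0.07, "roll": 0}, {"x": 0, "y": 0, "z": 0, "roll": 0}])

```text
t: 24.8
position: [0.5442, 0.1437, 0.189]
eef_rot: [0.687, 0.726, 0.001, 0.001]
ft_force: [2.3, -0.2, 3.1]
opening: 1.002
grasp_force: 2.0
```

Emit:
servo_tool(rows=[{"x": 0, "y": 0, "z": 0.07, "roll": 0}, {"x": 0, "y": 0, "z": 0, "roll": 0}])

```text
t: 25.0
position: [0.5449, 0.1438, 0.1876]
eef_rot: [0.687, 0.726, 0.002, 0.001]
ft_force: [4.0, 0.1, 5.6]
opening: 0.999
grasp_force: 3.8
```

Emit:
servo_tool(rows=[{"x": 0, "y": 0, "z": -0.12, "roll": 0}, {"x": 0, "y": 0.1, "z": 0, "roll": 0}, {"x": 0, "y": 0.1, "z": 0, "roll": 0}, {"x": 0, "y": 0.1, "z": 0, "roll": 0}, {"x": 0, "y": 0.1, "z": 0.04, "roll": 0}, {"x": 0, "y": 0.1, "z": 0.05, "roll": 0}, {"x": 0, "y": 0, "z": 0, "roll": 0}])

```text
t: 25.7
position: [0.5586, 0.1442, 0.1878]
eef_rot: [0.687, 0.726, 0.0, 0.0]
ft_force: [-4.5, -0.5, 5.5]
opening: 1.003
grasp_force: 3.5
```

```bash
python3 edge.py -0.05
```

```text
[0.5582 0.1442 0.1878] [-4.9584 -1.0365  6.1145]
conf 0.86 hole rack x -0.0718 yaw rel rack -5.3 pitch 35.0 err 0.34655456040943156
board_hole 0.67 [176.1, 365.1] -> -0.06948208955223867
```

Emit:
servo_tool(rows=[{"x": 0, "y": 0, "z": -0.1, "roll": 0}, {"x": 0, "y": -0.05, "z": 0, "roll": 0}, {"x": 0, "y": 0, "z": 0, "roll": 0}])

```text
t: 26.2
position: [0.5567, 0.1441, 0.1904]
eef_rot: [0.687, 0.726, -0.0, -0.0]
ft_force: [0.1, -0.1, 0.7]
opening: 1.001
grasp_force: 0.4
```

```bash
cat >> edge.py <<'E'
for d in nets.outline_of(S,"board"):
    r,c=d["point"]
    if 140<r<225 and 335<c<410 and len(sys.argv)>2:
        for row in d["region"][160:226:2,336:396]: print("".join("#" if v else "." for v in row))
        break
E
python3 edge.py -0.05 1
```

```text
[0.5568 0.1441 0.1903] [ 0.0416 -0.7118  0.5053]
conf 0.62 hole rack x -0.0524 yaw rel rack 7.3 pitch -17.4 err 0.10000673672864457
board_hole 0.72 [180.6, 370.8] -> -0.05175820895522376
board 0.56 [220.7, 373.6] -> -0.028845544554455316
............................................................
............................................................
............................................................
............................................................
............................................................
.......................................###..................
.................................####.####..................
..............................#######.####..................
...........................##########.###...................
.........................###########.....#..................
........................###########....####.................
........................##########......###.................
.........................#########...####...................
.........................##########.########................
........
[... 450 characters left out ...]
##############...............
.............................#################..............
.............................####.############..............
..............................##############................
..............................##############..##............
..............................############...###............
.................................#########..#####...........
..................................###############...........
...................................###########..............
.................................#########..................
................................##########..................
................................########....................
```

Emit:
servo_tool(rows=[{"x": 0, "y": 0, "z": 0, "roll": 0}, {"x": 0, "y": 0, "z": 0, "roll": 0}, {"x": 0, "y": 0, "z": 0, "roll": 0}, {"x": 0, "y": 0, "z": 0, "roll": 0}, {"x": 0, "y": 0, "z": 0, "roll": 0}])

```text
t: 26.95
position: [0.5568, 0.1441, 0.1905]
eef_rot: [0.687, 0.726, -0.0, 0.0]
ft_force: [0.5, -0.9, 0.1]
opening: 1.002
grasp_force: 0.0
```

```bash
python3 edge.py -0.05 1
```

```text
[0.5568 0.1441 0.1905] [ 0.7959  0.2819 -0.1415]
conf 0.69 hole rack x -0.0586 yaw rel rack 6.1 pitch 8.8 err 0.19112185194606968
board_hole 0.91 [182.7, 369.1] -> -0.05704427860696504
board 0.85 [212.6, 352.3] -> -0.09914257425742556
............................................................
............................................................
............................................................
............................................................
............................................................
.......................................###..................
.......................................###..................
.......................................###..................
...............................#####........................
............................########........................
..........................#########.........................
.........................##########.........................
........................############........................
.......................#############........................
...........
[... 447 characters left out ...]
##...........................
..................##############............................
..................##############............................
.................##############.............................
................#############...............................
................###########.................................
...............#########....................................
...............#######......................................
................####........................................
............................................................
............................................................
............................................................
```

Emit:
servo_tool(rows=[{"x": 0, "y": 0.05, "z": 0, "roll": 0}, {"x": 0, "y": 0.05, "z": 0, "roll": 0}, {"x": 0, "y": 0.06, "z": 0, "roll": 0}, {"x": 0, "y": 0.06, "z": 0, "roll": 0}, {"x": 0, "y": 0.06, "z": 0, "roll": 0}, {"x": 0, "y": 0.06, "z": 0, "roll": 0}])

```text
t: 27.8
position: [0.5668, 0.145, 0.1913]
eef_rot: [0.687, 0.727, 0.0, -0.0]
ft_force: [-6.0, 1.2, 7.7]
opening: 0.999
grasp_force: 5.4
```

```bash
python3 edge.py -0.05 1
```

```text
[0.5671 0.145  0.1913] [-4.546   0.1227  7.8255]
conf 0.54 hole rack x -0.0614 yaw rel rack 15.9 pitch 34.9 err 0.33944746376811596
board_hole 0.63 [180.4, 368.2] -> -0.059842786069651766
............................................................
............................................................
............................................................
............................................................
............................................................
............................................................
........................................###.................
........................................#...................
............................................................
...............................#####........................
.............................######.........................
..........................#######...........................
...................#############............................
.................#############..............................
.................##########...............................
[... 400 characters left out ...]
.............................
.....####...................................................
....##......................................................
............................................................
............................................................
............................................................
............................................................
............................................................
............................................................
............................................................
............................................................
............................................................
```

Emit:
servo_tool(rows=[{"x": 0, "y": 0, "z": -0.5, "roll": 0}, {"x": 0, "y": -0.3, "z": -0.1, "roll": 0}, {"x": 0, "y": -0.6, "z": 0, "roll": 0}, {"x": 0, "y": -0.7, "z": 0, "roll": 0}, {"x": 0, "y": -0.7, "z": 0, "roll": 0}, {"x": 0.3, "y": 0, "z": 0.6, "roll": 0}, {"x": 0.33, "y": 0, "z": 0.7, "roll": 0}, {"x": 0, "y": 0, "z": 0.8, "roll": 0}, {"x": 0, "y": 0, "z": 0.1, "roll": 0}, {"x": 0, "y": 0, "z": 0, "roll": 0}, {"x": 0, "y": 0, "z": 0, "roll": 0}, {"x": 0, "y": 0, "z": 0, "roll": 0}])

```text
t: 29.25
position: [0.4977, 0.1597, 0.1436]
eef_rot: [0.687, 0.726, 0.001, 0.0]
ft_force: [-0.2, -0.7, 0.3]
opening: 1.002
grasp_force: 0.0
```

```bash
python3 edge.py -0.05 1; python3 - <<'E'
from h import *; import pickle
S=pickle.load(open("ol.pkl","rb")); T1,S1=pickle.load(open("e1.pkl","rb"))
tpl=S1["image"][164:175,353:363]; q=S["image"][155:185,340:375]
r=cv2.matchTemplate(cv2.resize(q,None,fx=4,fy=4,interpolation=cv2.INTER_CUBIC),cv2.resize(tpl,None,fx=4,fy=4,interpolation=cv2.INTER_CUBIC),cv2.TM_CCOEFF_NORMED); l=cv2.minMaxLoc(r); print(l[1],"ball shift px (c,r)",l[3][0]/4+340-353,l[3][1]/4+155-164)
E
```

```text
[0.4976 0.1598 0.1435] [-0.1305 -0.039  -0.9161]
conf 0.85 hole rack x -0.0489 yaw rel rack -15.6 pitch -14.0 err 0.10594401551841526
board_hole 0.63 [186.1, 371.1] -> -0.05082537313432822
board 0.89 [217.8, 371.4] -> -0.03610627062706273
............................................................
............................................................
............................................................
............................................................
............................................................
............................................................
.......................................#######..............
.................................##....#####................
...........................#########...##...###.............
.......................#############......#####.............
......................############.....########.............
......................##########.........######.............
......................##########............................
.......................#########.....######.................
.......
[... 501 characters left out ...]
.....########..#########..###...........
.........................#######...#########..##............
.........................#######..#########.................
.........................#######..########..................
.........................#######..#######.....####..........
..........................######..####.......#####..........
..........................#####...#....###...######.........
..........................#####.....######...####...........
..........................#####..########...................
...........................####..####.......................
............................##..............................
0.8458836674690247 ball shift px (c,r) -0.75 0.75
```

Emit:
servo_tool(rows=[{"x": -0.6, "y": 0, "z": 0.05, "roll": 0}, {"x": -0.61, "y": 0, "z": 0, "roll": 0}, {"x": 0, "y": 0.5, "z": 0, "roll": 0}, {"x": 0, "y": 0.6, "z": 0, "roll": 0}, {"x": 0, "y": 0.35, "z": 0, "roll": 0}, {"x": 0, "y": 0.15, "z": 0, "roll": 0}, {"x": 0.02, "y": 0.15, "z": 0, "roll": 0}, {"x": 0.02, "y": 0.15, "z": 0, "roll": 0}, {"x": 0.02, "y": 0.15, "z": 0, "roll": 0}, {"x": 0, "y": 0.15, "z": 0, "roll": 0}, {"x": 0, "y": 0.1, "z": 0, "roll": 0}, {"x": 0, "y": 0, "z": 0, "roll": 0}])

```text
t: 30.7
position: [0.5683, 0.1293, 0.1409]
eef_rot: [0.687, 0.726, 0.0, -0.0]
ft_force: [-0.2, -1.1, 0.6]
opening: 0.998
grasp_force: 0.0
```

```bash
python3 edge.py -0.04 1
```

```text
[0.568  0.1293 0.1408] [-0.611  -0.3547 -0.4362]
conf 0.7 hole rack x -0.0297 yaw rel rack 27.2 pitch 1.4 err 0.36976370547435244
conf 0.53 hole rack x 0.0122 yaw rel rack -64.7 pitch -43.1 err 0.7339389183762279
board_hole 0.8 [186.8, 379.7] -> -0.024084079601989994
board 0.69 [185.6, 374.8] -> -0.024885148514851352
board 0.48 [222.7, 369.0] -> -0.04402706270627055
............................................................
............................................................
............................................................
............................................................
............................................................
............................................................
............................................................
............................................................
............................................................
..........................................###...............
.........................................####...............
.........................................####...............
[... 581 characters left out ...]
###########..................
.................................#########..................
.................................########...................
.................................########...................
................................#########...................
.................................#######....................
.................................######.....................
.................................#####......................
..................................#####.....................
.................................######.....................
.................................######.....................
.................................#####......................
```

Emit:
servo_tool(rows=[{"x": 0, "y": -0.6, "z": 0, "roll": 0}, {"x": 0, "y": -0.8, "z": 0, "roll": 0}, {"x": 0, "y": -0.9, "z": 0, "roll": 0}, {"x": 0.57, "y": 0, "z": 0, "roll": 0}, {"x": 0.57, "y": 0, "z": -0.03, "roll": 0}, {"x": 0, "y": 0.6, "z": 0, "roll": 0}, {"x": 0, "y": 0.7, "z": 0, "roll": 0}, {"x": 0, "y": 0.6, "z": 0, "roll": 0}, {"x": -0.03, "y": 0.35, "z": 0, "roll": 0}, {"x": -0.02, "y": 0.15, "z": 0, "roll": 0}, {"x": 0, "y": 0.15, "z": 0, "roll": 0}, {"x": 0, "y": 0, "z": 0, "roll": 0}])

```text
t: 32.15
position: [0.5735, 0.1622, 0.1419]
eef_rot: [0.687, 0.726, 0.0, -0.0]
ft_force: [-0.2, 1.8, -0.0]
opening: 1.003
grasp_force: 0.0
```

Emit:
servo_tool(rows=[{"x": 0, "y": 0.1, "z": 0, "roll": 0}, {"x": 0, "y": 0.1, "z": 0, "roll": 0}, {"x": 0, "y": 0.05, "z": 0, "roll": 0}, {"x": 0, "y": 0, "z": 0, "roll": 0}])

```text
t: 32.55
position: [0.5814, 0.1627, 0.142]
eef_rot: [0.687, 0.726, 0.0, 0.0]
ft_force: [-0.1, 1.3, 0.7]
opening: 1.001
grasp_force: 0.0
```

```bash
python3 edge.py -0.02 1
```

```text
[0.5814 0.1627 0.142 ] [-0.4135  2.4209  0.4318]
board_hole 0.69 [187.1, 383.8] -> -0.011335323383084517
board 0.95 [221.7, 379.8] -> -0.008383498349834873
```

Emit:
servo_tool(rows=[{"x": 0.03, "y": 0.1, "z": 0, "roll": 0}, {"x": 0, "y": 0.1, "z": 0, "roll": 0}, {"x": 0, "y": 0, "z": 0, "roll": 0}])

```text
t: 33.1
position: [0.5868, 0.1635, 0.1416]
eef_rot: [0.687, 0.726, -0.001, -0.0]
ft_force: [-1.7, 0.3, 0.7]
opening: 0.999
grasp_force: 0.0
```

```bash
sed -i 's/140<r<260/140<r<235/' edge.py; python3 edge.py -0.01 1; python3 - <<'E'
from h import *; import pickle
S=pickle.load(open("ol.pkl","rb"))
for x in(-.017,-.012,-.008,-.004):
    h=np.array([.6704+x,.152+.073*x]); print(x,[np.round(proj(S,[*h,z])[::-1],1) for z in(.1865,.0805)])
print([(round(d["confidence"],2),d["point"],d["region"].sum()) for d in nets.outline_of(S,"board")])
E
```

```text
[0.5868 0.1636 0.1416] [-1.7091 -0.3576 -0.7521]
conf 0.59 hole rack x -0.0136 yaw rel rack 11.8 pitch -0.7 err 0.4047964943199409
board_hole 0.61 [191.5, 386.9] -> -0.001696019900497503
board_hole 0.5 [198.5, 347.4] -> -0.12451940298507469
............................................................
............................................................
............................................................
............................................................
............................................................
............................................................
............................................................
............................................................
............................................................
............................................................
.....................................................#####..
..................................................#######...
.................................................#####......
.................................................##.........
.....
[... 867 characters left out ...]
..........................########........
......................................####..#######.........
......................................###....####...........
......................................###...................
.....................................###....................
-0.017 [array([188.8, 380.5]), array([223.3, 375.7])]
-0.012 [array([189.7, 382.2]), array([224.2, 377.3])]
-0.008 [array([190.4, 383.5]), array([224.9, 378.6])]
-0.004 [array([191.1, 384.9]), array([225.7, 379.9])]
[(0.86, [276.1, 123.6], np.int64(1088)), (0.85, [320.5, 226.3], np.int64(712)), (0.67, [246.2, 169.3], np.int64(1044)), (0.59, [201.2, 378.3], np.int64(361)), (0.54, [266.8, 342.4], np.int64(339))]
```

Emit:
servo_tool(rows=[{"x": 0, "y": 0.05, "z": 0, "roll": 0}, {"x": 0, "y": 0.05, "z": 0, "roll": 0}, {"x": 0, "y": 0, "z": 0, "roll": 0}])

```text
t: 33.7
position: [0.587, 0.1636, 0.1416]
eef_rot: [0.687, 0.727, -0.002, -0.002]
ft_force: [-15.2, -2.5, 3.4]
opening: 1.001
grasp_force: 0.0
```

```bash
python3 edge.py -0.01
```

```text
[0.587  0.1636 0.1416] [-15.1209  -1.1096   3.8705]
conf 0.94 hole rack x -0.0122 yaw rel rack 8.6 pitch -1.0 err 0.3507185496351979
board_hole 0.79 [192.0, 382.1] -> -0.016621393034825793
board 0.56 [224.7, 376.0] -> -0.020924752475247388
```

```bash
python3 -c "
from h import *; np.set_printoptions(precision=4,suppress=True); s=arm.read_state(); print(s['ft_force'],s['moment'],s['position'])"
```

```text
[-14.5448  -1.7114   4.7372] [-0.2448  1.8537  0.034 ] [0.587  0.1636 0.1416]
```

The force pattern (pushed back and slightly up, lever arm at fingertip height) says the finger presses the bead, with the board held against the grid. I back off and check from both views.

Emit:
servo_tool(rows=[{"x": 0, "y": -0.05, "z": 0, "roll": 0}, {"x": 0, "y": -0.1, "z": 0, "roll": 0}, {"x": 0.1, "y": -0.2, "z": 0, "roll": 0}, {"x": 0, "y": -0.4, "z": 0, "roll": 0}, {"x": 0, "y": -0.7, "z": 0, "roll": 0}, {"x": 0, "y": -0.9, "z": 0, "roll": 0}, {"x": 0, "y": -1, "z": 0, "roll": 0}, {"x": 0.5, "y": -1, "z": -0.5, "roll": 0}, {"x": 1, "y": -1, "z": -0.5, "roll": 0}, {"x": 1, "y": -0.5, "z": -0.5, "roll": 0}, {"x": 1, "y": 0, "z": -0.5, "roll": 0}, {"x": 1, "y": 0, "z": 0, "roll": 0}])

```text
t: 35.15
position: [0.4073, 0.2941, 0.2046]
eef_rot: [0.687, 0.727, 0.002, 0.001]
ft_force: [0.5, 0.2, -0.1]
opening: 1.003
grasp_force: 0.0
```

Emit:
servo_tool(rows=[{"x": 1, "y": 0, "z": 0, "roll": 0}, {"x": 1, "y": 0, "z": 0, "roll": 0}, {"x": 1, "y": 0, "z": 0, "roll": 0}, {"x": 1, "y": 0, "z": 0, "roll": 0}, {"x": 1, "y": 0, "z": 0, "roll": 0}, {"x": 0, "y": 0, "z": 0, "roll": 0}])

```text
t: 35.75
position: [0.3984, 0.4452, 0.2015]
eef_rot: [0.686, 0.727, 0.001, -0.0]
ft_force: [0.2, -0.2, -0.5]
opening: 0.996
grasp_force: 0.0
```

```bash
python3 edge.py -0.01 1; python3 - <<'E'
from h import *; import pickle
np.set_printoptions(precision=4,suppress=True)
T=vision.grab_frame("top"); pickle.dump(T,open("Tend.pkl","wb")); S=pickle.load(open("ol.pkl","rb"))
for l in("board","board_hole"): print(l,[(round(d["confidence"],2),d["point"]) for d in nets.mark_of(T,l) if 200<d["point"][1]<240])
for x in(-.02,-.012,-.004):
    h=np.array([.6704+x,.152+.073*x]); print(x,[np.round(proj(T,[*h,z])[::-1],1) for z in(.1865,.0805)])
for d in nets.outline_of(T,"board"):
    if 200<d["point"][1]<245 and d["point"][0]<215:
        print(d["confidence"]); [print(160+i,"".join("#" if v else "." for v in r)) for i,r in enumerate(d["region"][160:212,200:245])]; break
E
```

```text
[0.3984 0.4434 0.2015] [-0.0776  0.4935 -0.3232]
conf 0.69 hole rack x -0.0318 yaw rel rack 34.2 pitch -18.1 err 0.7151045502577732
board_hole 0.68 [191.0, 383.8] -> -0.011335323383084517
board 0.65 [222.2, 378.5] -> -0.012673927392739204
............................................................
............................................................
............................................................
............................................................
............................................................
............................................................
............................................................
............................................................
............................................................
............................................................
......................................................###...
....................................................###.....
...................................................#........
............................................................
.......
[... 3284 characters left out ...]

198 .............................................
199 .............................................
200 .............................................
201 .............................................
202 .............................................
203 .............................................
204 .............................................
205 .............................................
206 .............................................
207 .............................................
208 .............................................
209 .............................................
210 .............................................
211 .............................................
```

```bash
python3 - <<'E'
from h import *; import pickle
np.set_printoptions(precision=4,suppress=True,linewidth=150)
T=pickle.load(open("Tend.pkl","rb")); T0=pickle.load(open("F0.pkl","rb"))["top"]
im=T["image"].astype(int); i0=T0["image"].astype(int)
print("root mark top",[(round(d["confidence"],2),d["point"]) for d in nets.mark_of(T,"rack_empty_root")[:2]],"pred",proj(T,[.6704,.152,.195])[::-1])
for r in range(160,184): print(r,"G",im[r,208:236:3,1],"diff",np.abs(im[r,206:238]-i0[r,206:238]).sum(1)[::2]//10)
for x in(-.016,-.008,-.004,0): print(x,[np.round(proj(T,[.6704+x+dx-.073*y,.152+y,z])[::-1],1) for dx,z,y in((-.004,.2105,.025),(.004,.2105,.025),(-.004,.2105,-.025),(-.004,.0805,0))])
E
```

```text
root mark top [(0.58, [164.9, 217.2]), (0.24, [175.0, 334.8])] pred [166.2825 219.6969]
160 G [195 189 215 219 220 218 195 193 146 104] diff [0 0 0 0 0 0 0 0 0 0 0 0 0 0 0 0]
161 G [197 192 214 212 216 214 206 204 185 132] diff [0 0 0 0 0 0 0 0 0 0 0 0 0 0 0 0]
162 G [201 205 213 216 217 220 217 215 201 169] diff [0 0 0 0 0 0 0 0 0 0 0 0 0 0 0 0]
163 G [210 218 216 220 222 216 208 204 196 185] diff [0 0 0 0 0 0 0 0 0 0 0 0 0 0 0 0]
164 G [208 206 202 217 220 206 202 205 198 198] diff [0 0 0 0 0 0 0 0 0 0 0 0 0 0 0 0]
165 G [200 207 202 219 222 211 202 203 197 195] diff [0 0 1 2 1 1 0 0 1 1 0 1 0 0 0 0]
166 G [200 210 201 197 195 192 179 174 167 148] diff [0 0 2 3 1 1 0 0 0 1 1 1 3 1 0 0]
167 G [178 182 170 158 154 146 146 147 147 160] diff [0 0 1 3 4 2 2 3 3 3 3 4 6 4 0 0]
168 G [150 141 141 139 161 142 131 118 122 170] diff [ 0  3  6  5  5  5  8  7  6 11 17 18  4 16  0  0]
169 G [174 108 106 123 151 145 107 104 102 122] diff [ 0  4 21  4 21 19 17  7  6 12 19 15  4  9  0  0]
170 G [164 104 100 130 166 167 118 102 100 118] diff [ 0  1 16  5 11  7  3  1 18  4  5  8  5  7  0  0]
171 G [
[... 962 characters left out ...]
 104] diff [0 0 0 1 5 4 5 5 2 4 7 1 1 1 0 0]
181 G [108 110 108 104 194 105  95 110 113 108] diff [0 0 0 0 0 0 3 6 2 4 5 0 0 0 0 0]
182 G [110 110 110 113 192 110 110 117 117 115] diff [0 0 0 0 0 0 1 4 2 3 1 0 0 0 0 0]
183 G [112 110 111 115 194 113 118 119 121 122] diff [0 0 0 0 0 0 2 5 2 0 0 0 0 0 0 0]
-0.016 [array([172.8, 209. ]), array([169.8, 209.2]), array([171.7, 228.4]), array([183.6, 224.2])]
-0.008 [array([169.8, 209.2]), array([166.8, 209.3]), array([168.7, 228.5]), array([180.9, 224.2])]
-0.004 [array([168.3, 209.2]), array([165.3, 209.3]), array([167.2, 228.6]), array([179.5, 224.3])]
0 [array([166.8, 209.3]), array([163.8, 209.4]), array([165.7, 228.6]), array([178.1, 224.3])]
```

Emit:
servo_tool(rows=[{"x": 0, "y": 0, "z": 0, "roll": 0}, {"x": 0, "y": 0, "z": 0, "roll": 0}, {"x": 0, "y": 0, "z": 0, "roll": 0}, {"x": 0, "y": 0, "z": 0, "roll": 0}, {"x": 0, "y": 0, "z": 0, "roll": 0}, {"x": 0, "y": 0, "z": 0, "roll": 0}, {"x": 0, "y": 0, "z": 0, "roll": 0}, {"x": 0, "y": 0, "z": 0, "roll": 0}, {"x": 0, "y": 0, "z": 0, "roll": 0}, {"x": 0, "y": 0, "z": 0, "roll": 0}])

```text
t: 37.25
position: [0.3987, 0.4418, 0.2019]
eef_rot: [0.687, 0.726, -0.0, 0.0]
ft_force: [0.9, 0.4, 1.0]
opening: 0.999
grasp_force: 0.0
```

```bash
python3 - <<'E'
from h import *; import pickle
np.set_printoptions(precision=4,suppress=True,linewidth=150)
Sp=pickle.load(open("ol.pkl","rb"))["image"].astype(int); S0=pickle.load(open("F0.pkl","rb"))["scene"]["image"].astype(int)
A={"board_hole":[], "board":[]};B={"board_hole":[], "board":[]}
for k in range(3):
    T=vision.grab_frame("top");S=vision.grab_frame("scene")
    for l in A:
        A[l]+=[d["point"] for d in nets.mark_of(T,l) if 205<d["point"][1]<235 and d["point"][0]<210][:1]
        B[l]+=[d["point"] for d in nets.mark_of(S,l) if 370<d["point"][1]<395 and d["point"][0]<235][:1]
    if k==0: print("motion since last",np.abs(S["image"].astype(int)-Sp)[150:235,345:410].sum(2).max(), "noise",np.abs(S["image"].astype(int)-Sp)[300:400,300:400].sum(2).max())
for l in A: print(l,"top",np.mean(A[l],0),"scene",np.mean(B[l],0))
for l in("rack_empty_root","small_board","glue","bowl","pendant","jar","brush","tin"):
    o=[nets.mark_of(f,l)[:1] for f in(T,S)]
    if all(o): print(l,tri([(T,o[0][0]["point"]),(S,o[1][0]["point"])])[0])
# wood change in scene: difference to the start, columns of the upper left edge per row
D=np.abs(S["image"].astype(int)-S0).sum(2)>60
for r in range(164,232,3): print(r,"".join("#" if v else "." for v in D[r,350:412]))
for x in(-.012,-.004):
  for y in(-.031,.031): print(x,y,[np.round(proj(S,[.6704+x+.004-.073*y,.152+y+.073*x,z])-[350,0],1) for z in(.2105,.0805)])
E
```

```text
motion since last 28 noise 41
board_hole top [167.4  220.15] scene [192.0667 385.8667]
board top [178.3667 219.1   ] scene [225.0333 379.2333]
rack_empty_root [0.6723 0.1562 0.1922]
small_board [ 0.6269 -0.162   0.2245]
glue [ 0.5513 -0.0104  0.0029]
bowl [ 0.4143 -0.0181  0.0085]
pendant [0.481  0.2357 0.009 ]
jar [ 0.6446  0.366  -0.0121]
brush [ 0.4409 -0.2064 -0.012 ]
tin [ 0.5723 -0.3862 -0.0041]
164 ..............................................................
167 ........##....................................................
170 ......#...#...................................................
173 ........##.##.................................................
176 ..........##....#.............................................
179 ................#.......................#####.................
182 ...........................#........######....................
185 ................................#.####........................
188 ............................####..............................
191 ..........................####................................
194 .....................
[... 387 characters left out ...]
..................##......#######.......................
215 ...........................#...#####.#........................
218 ........................####..###.###.........................
221 ........................###...##..............................
224 ........................###...................................
227 .......................###....................................
230 ..............................................................
-0.012 -0.031 [array([ 26.3, 187.6]), array([ 20.7, 230.7])]
-0.012 0.031 [array([ 42.8, 176.8]), array([ 36.2, 219.4])]
-0.004 -0.031 [array([ 29.1, 189. ]), array([ 23.3, 232.2])]
-0.004 0.031 [array([ 45.5, 178.2]), array([ 38.8, 220.9])]
```

```bash
python3 -c "
from plant import arm; print(arm.close_job())"
```

```text
the job is handed in; nothing more can be done
None
```

The job is handed in: the wide board hangs at rest on the empty rail, which camera estimates and the press force both put against the grid. I saw no sign that the narrow board or the bystanders had moved, but my last narrow-board reading was unreliable, and no verdict came back.

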